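# Close up the seal case in its storage box

### The arm

A 6-joint arm with a two-finger parallel gripper is mounted at the origin on the work surface. World frame = base frame: x ahead of the robot, y to its left, z up, the work surface at z = 0. Lengths are in m, angles in rad, forces in N, time in s.
With the tool pointing down it reaches from about 0.325 to 0.9 m from the base axis. Payload 6.1 kg.
Tool frame: the origin (TCP) lies midway between the tips of the shut fingers; the grasp point (between the pads) lies arm.grip_point_offset behind it (arm.grip_point_offset is the distance from the TCP to the grasp point, in m); z points along the fingers, y is the direction in which the jaws open and shut (so a half turn about z gives the same grasp; the last joint's range is limited). The gripper opens to 85 mm and grips with 20 to 120 N. Pads are 22 mm wide; open, the fingers measure 114 mm over their backs; the gripper's body (76 mm by 85 mm) begins 54 mm behind the grasp point. The pads swing forward as they close: fully open they stand 13 mm farther back than shut.
Start: joints at [-1.455, 0.22, 1.526, -0, 1.395, -0.126], TCP at [0.15, -0.607, 0.231] pointing down, gripper open.
Joint ranges: [-2.98, 2.98], [-0.91, 2.08], [0.09, 2.57], [-1.24, 4.39], [0.2, 2.65], [-2.68, 2.68]. Speed limits (rad/s): [2.57, 2.57, 3.01, 3.14, 3.14, 3.14].

### API

Orientations are given as a rotation vector (axis times angle).
In Python, from workcell import monitor, imaging, workorder, arm gives the robot as it stands.
- The arm moves only by the tool arm_command, never from a script. Its argument "targets" is a list of rows, each a list of 5 numbers: the shift along the tool's x, y, z each as a share of 10 cm, from -1 to 1, then the turn about the tool's z as a share of 90 degrees, from -1 to 1, then the gripper's target within -1 to 1 (shut at 1, half-way at 0, fully open at -1). In form: [[dx, dy, dz, yaw, jaw], ...]. A call has exactly 8 rows; each row is the pose to reach, as a shift and turn from the pose commanded when the call began, along the tool's axes at that moment; what a row does not reach only later rows make up. A row lasts 1/12 s, in which the tool goes at most 41.7 mm and 7.16 degrees, less where a joint would pass 70% of its speed; a pose out of reach is approached as far as the arm can. A call with a number of a shift or a turn outside -1 to 1 is refused whole. A call with a gripper value outside its range is refused whole. The fingers move at their own pace and stop on an object; the grip force is fixed at half the most. Time passes only in rows, so rows that repeat a pose let the fingers close, or fill a call up. It gives the time, the measured TCP pose, the force and the opening at its end, in the units of the state.
- monitor.get_obs(): the state, without advancing time (a new reading comes with each control period).
- imaging.get_image(name): name is "scene" or "top"; returns a dict with "color" (480x640x3 uint8, red, green, blue), "fx", "fy", "cx", "cy" (pixels), "rvec" (rotation vector, rad) and "tvec" (3), from world to camera coordinates, as OpenCV has them. Camera axes: x right, y down, z forward; pixel columns grow to the right and rows downward; lengths in m; the calibration is good to about 2 mm. A picture is of the moment at which its call begins. There is no depth.
- workorder.close_job(): hands the job in, once; it reports no verdict.
The state is a dict: "t": time; "qpos": joint angles; "joint_vel": joint speeds; "effort": joint torques, N m; "position": TCP position; "orientation": TCP orientation; "contact_force": force on the tool from outside, world axes, zero at the start; "wrist_torque": the same for the moment, N m; "gripper_width": finger opening in m.
Only numpy, scipy, OpenCV 4.12 (cv2) and the standard library are available. Lean on these libraries where they do the work, as an engineer would, in place of code of your own. Each camera call takes 0.05 s, during which the arm holds its last target.

### The job

Keeping it level, set the oblong wooden seal case down inside the open grey storage box, put the loose grey lid on the box and press it down firmly until it is fully home on the rim, and only then swing the steel bail over from behind until its bar lies down on the lid. Do not drop the case or the lid. Leave everything else on the table where it is.

Things in the scene. Friction and masses are not known exactly. Their poses are not given: they have to be found in the camera images.
- box: Open-topped grey steel storage box fixed to the table (its place and yaw vary), 150 (x) x 190 (y) x 85 mm high outside, walls and floor 8 mm. Origin: centre of its underside; x points to its far side where the bail is hinged, y along its long side.
- box_floor (a point): Centre of the box's inner floor, 8 mm above the table.
- box_rim (a point): Centre of the box's mouth at the height of the steel rim, 85 mm above the table. A felt liner inside the walls stands 7 mm above the rim, leaving an opening of 122 (x) x 162 (y) mm, until the lid is pressed home: it is a stiff push fit that goes down with the lid under about 8 N and stays down.
- lid: Loose grey lid, 250 g, right way up on the table. Plate 146 (x) x 186 (y) x 6 mm; below it a plug 14 mm deep, tapering from 114 x 154 to 102 x 142 mm, that goes into the liner's opening, either way round. Origin: centre of the plug's underside. Fully home, the plate rests on the rim and the origin is 71 mm above the box's origin; laid on but not pressed it stands 7 mm higher.
- lid_grip (a point): Centre of the top of the lid's handle, 50 mm above the lid's origin. The handle is a solid bar in the middle of the plate, 14 mm wide (x), 80 mm long (y), 30 mm high.
- case: Oblong dark wooden seal case, about 250 g, 60 (x) x 100 (y) x 36 mm with a solid ridge on top to hold it by, 16 mm wide (x), 64 mm long (y), 24 mm high; 60 mm high in all. Origin: centre of its underside. It fits in the box any way round.
- case_grip (a point): Centre of the top of the case's ridge.
- bail (a joint): Angle of the bail (rad): 0 = lying flat over the lid, 1.57 = standing up, at the start 1.9 to 2.2 = leaning back behind the box. It is stiff enough to stay where it is left (about 2 N at the bar moves it).
- bail_bar (a point): Centre of the bail's cross bar: flat steel bar 216 mm long (along the box's y), 18 mm wide, 8 mm thick, on two legs, 128 mm from the hinge. It swings over the lid's handle without touching it. When down, its underside is 1 mm above the plate of the seated lid, 38 mm in front of the box's centre.
- bail_hinge (a point): Mid point of the bail's hinge axis, which runs along the box's y, 90 mm behind the box's centre and 96 mm above the table.
- skippet: Bystander: round dark wooden seal box, 88 mm across, 56 mm high. Origin: centre of its underside, as for all bystanders.
- brush: Bystander: brush lying on the table behind the work.
- folder: Bystander: white flat bone folder, 150 x 24 x 6 mm.
- jar: Bystander: glass jar with a white cap, 68 mm across, 85 mm high.
- weight: Bystander: round steel paperweight with a knob, 70 mm across, 70 mm high.
- tape: Bystander: roll of tape, 90 mm across, 25 mm high.
Not all that is in view belongs to the job. What is shaped like the case but red or yellow is not meant. What is shaped like the lid but pink is not meant.

How it is judged:
On the way, in this order (a step that is already met when the one before it is completed fails the run):
1. the seal case stands upright on the floor of the box, let go (horizontal distance between case and box_floor below 0.06 m and z of case in the frame of box between 0.004 and 0.012 m and angle between case's own z axis and vertical below 0.1 rad and contact force between the fingers and case below 0.1 N), for 0.2 s.
2. the lid is on the box, square with it, and pressed home to within 2 mm of the rim (horizontal distance between lid and box below 0.008 m and z of lid in the frame of box below 0.073 m and angle between lid's own z axis and vertical below 0.03 rad and angle between the x axis of lid and the x axis of box, either way round below 0.1 rad), for 0.2 s.
3. the bail is down over the lid (value of joint bail below 0.06 rad), for 0.2 s.
At the end, for the whole second after the job is handed in: The seal case stands upright (within 0.1 rad) on the floor of the box, the lid is on square (within 8 mm and 0.1 rad) and home to within 2 mm of the rim, the bail is down to within 0.06 rad, and case and lid are at rest (all of step 2 and horizontal distance between case and box_floor below 0.06 m and z of case in the frame of box below 0.012 m and angle between case's own z axis and vertical below 0.1 rad and value of joint bail below 0.06 rad and linear speed of each of case, lid below 0.02 m/s); the robot touches nothing.
It fails at once if the seal case is tipped by more than 0.6 rad (angle between case's own z axis and vertical above 0.6 rad).
It fails at once if the seal case is dropped (falls free faster than 0.7 m/s, about 25 mm) (contact force between the fingers and case below 0.05 N and linear speed of case above 0.7 m/s).
It fails at once if the lid is dropped (falls free faster than 0.7 m/s, about 25 mm) (contact force between the fingers and lid below 0.05 N and linear speed of lid above 0.7 m/s).
It fails at once if a bystander is moved by more than 30 mm (distance of any of skippet, brush, folder, jar, weight, tape from where it was at the start of the episode above 0.03 m).
It also fails if it takes over 72 s, if anything falls off the work surface, if the arm or the gripper's body presses on something with over 40 N, if the wrist force passes 120 N, or if a joint passes its speed limit or range.

## Working session

There is one attempt and no reset: what is moved stays moved. The work goes in short steps, Python scripts to look and compute and a tool call to move; the robot and the scene stay as the last step left them, time stands still between calls to the robot, and variables do not carry over. Pictures are saved under pics/ and viewed, and the job is handed in when it is done.

Besides the shell and the picture viewer there is one more tool, called after ">>>" as a command line: name --pt "numbers of a row" for each row, then --argument value for the rest. arm_command: Moves the arm, as the interface text tells. Shift numbers are shares of 10 cm and turn numbers shares of 90 degrees, none past 1 either way. Its arguments: {"type":"object","properties":{"targets":{"type":"array"}},"required":["targets"]}

```bash
ls; mkdir -p pics; python3 - <<'E'
from workcell import monitor, imaging, workorder, arm
import cv2, numpy as np
o=monitor.get_obs(); print(o); print([a for a in dir(arm) if a[0]!='_'], arm.grip_point_offset)
for n in ("scene","top"):
    d=imaging.get_image(n); cv2.imwrite(f"pics/{n}0.png",d["color"][:,:,::-1]); print(n,[d[k] for k in("fx","fy","cx","cy","rvec","tvec")])
E
```

```text
pics
{'t': 0.0, 'qpos': array([-1.45509078e+00,  2.21230579e-01,  1.52762643e+00, -2.12064757e-05,
        1.39470277e+00, -1.26079674e-01]), 'joint_vel': array([ 2.21841013e-04, -3.04487818e-04,  1.14937838e-03, -8.85638066e-05,
       -5.80012994e-04,  1.04114802e-03]), 'effort': array([ 8.51368732e-04, -4.96891916e+01, -3.89393198e+01, -2.24176633e-04,
        1.11449085e-02,  3.86460169e-05]), 'position': array([ 0.14957803, -0.60620483,  0.23018838]), 'orientation': array([-3.11670982e+00, -3.78639467e-01,  1.67515162e-05]), 'contact_force': array([-0.27945336, -0.37439261, -0.06520385]), 'wrist_torque': array([ 0.04024994, -0.02784808,  0.04844246]), 'gripper_width': 0.08549138200705922}
['IKError', 'grip_point_offset'] 0.0187
scene [442.96358093619955, 442.96358093619955, 317.67037649114735, 230.3426683657192, array([ 2.39993325,  0.92555329, -0.26320781]), array([-0.37850306, -0.2324878 ,  1.3848519 ])]
top [542.2835037583432, 542.2835037583432, 324.48596953990125, 237.7697573218282, array([ 2.17830552, -2.16569739,  0.11739666]), array([-0.00323386,  0.51117165,  1.8722414 ])]
```

View pics/scene0.png

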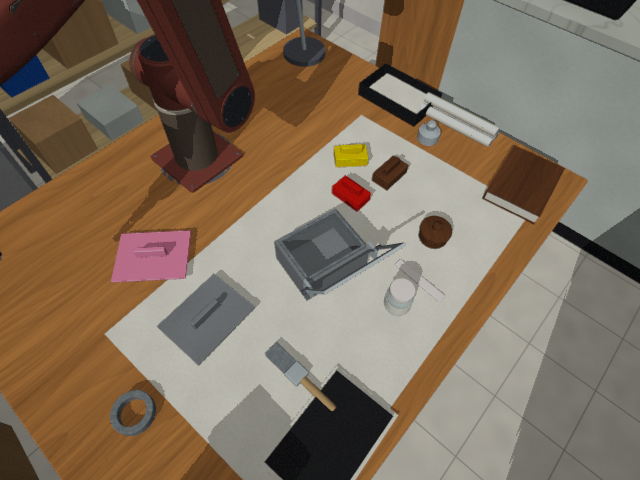

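View pics/top0.png

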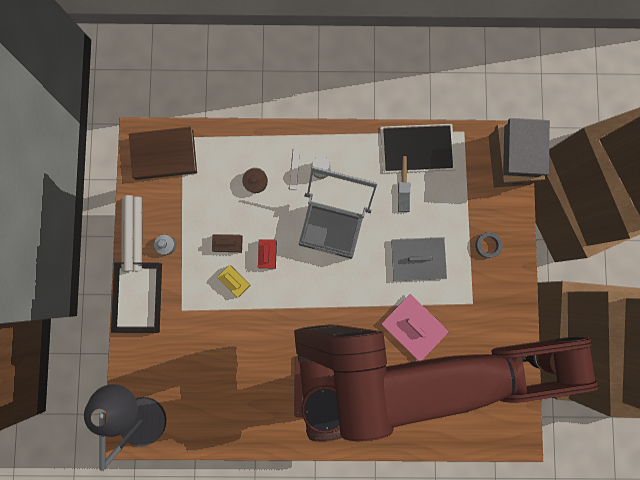

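The scene shows the objects below, with top-view pixels:

| Target | Pixel | Could be mistaken for it |
|---|---|---|
| Case (dark brown, oblong) | (227,243) | red (267,254), yellow (234,281), round skippet (255,180), brown book (163,153) |
| Lid (grey) | (418,259) | pink (414,327), dark tray (417,148) |

The box is at (331,230), with the bail leaning back towards (342,175). I choose the brown and grey ones, and check them in a crop.

```bash
cat > h.py <<'E'
import numpy as np, cv2
from workcell import monitor, imaging
class Cam:
    def __init__(s,n):
        d=imaging.get_image(n); s.img=d["color"]; s.K=np.array([[d["fx"],0,d["cx"]],[0,d["fy"],d["cy"]],[0,0,1]])
        s.rv=np.array(d["rvec"],float); s.t=np.array(d["tvec"],float); s.R=cv2.Rodrigues(s.rv)[0]; s.C=-s.R.T@s.t
    def ray(s,p,z):
        p=np.atleast_2d(np.array(p,float)); r=np.c_[p,np.ones(len(p))]@np.linalg.inv(s.K).T@s.R
        return s.C+r*((z-s.C[2])/r[:,2])[:,None]
    def proj(s,X): return cv2.projectPoints(np.atleast_2d(np.array(X,float)),s.rv,s.t,s.K,None)[0][:,0]
    def save(s,fn,c=None,k=1):
        im=s.img[:,:,::-1]
        if c: im=im[c[1]:c[3],c[0]:c[2]]
        cv2.imwrite(fn,cv2.resize(im,None,fx=k,fy=k,interpolation=cv2.INTER_CUBIC))
def rect(c,m,z):
    cs,_=cv2.findContours(m.astype(np.uint8),0,1); q=max(cs,key=cv2.contourArea)[:,0]
    w=c.ray(q,z)[:,:2]; r=cv2.minAreaRect((w*1000).astype(np.float32)); return r
E
python3 - <<'E'
from h import *
t=Cam("top"); s=Cam("scene")
t.save("pics/top_case.png",(195,215,315,305),6); t.save("pics/top_box.png",(285,145,465,290),4); s.save("pics/sc_case.png",(320,130,460,230),5); s.save("pics/sc_box.png",(150,190,420,370),3)
print(t.C,s.C)
for n,p in [("case",(227,243)),("lid",(418,259)),("box",(331,230))]: print(n,t.ray(p,0.04)[0],t.img[p[1],p[0]])
E
```

```text
[0.31812375 0.01082006 1.91449079] [ 0.91551732 -0.4744998   1.02557687]
case [0.48945448 0.33772836 0.04      ] [80 59 48]
lid [ 0.43780523 -0.32459197  0.04      ] [110 110 111]
box [ 0.53707597 -0.02270541  0.04      ] [80 80 79]
```

View pics/top_case.png

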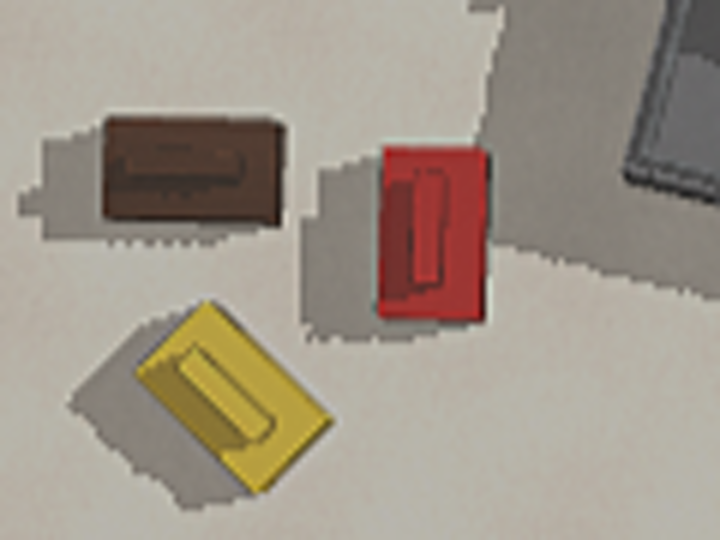

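View pics/top_box.png

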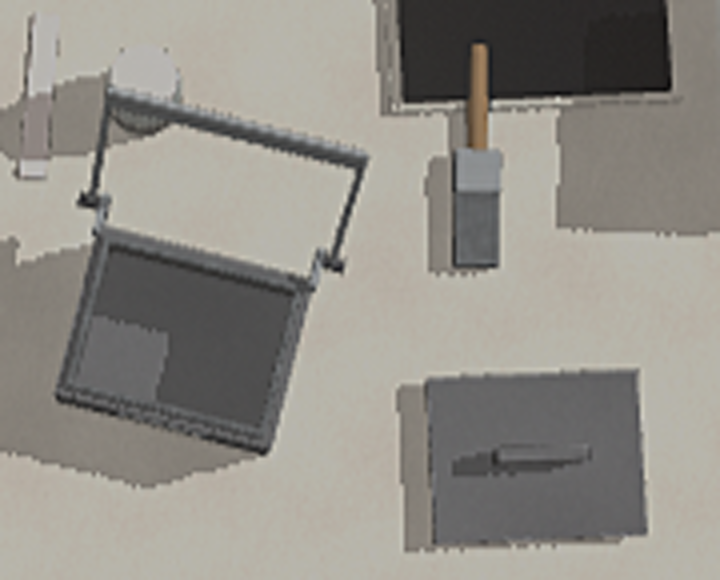

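View pics/sc_case.png

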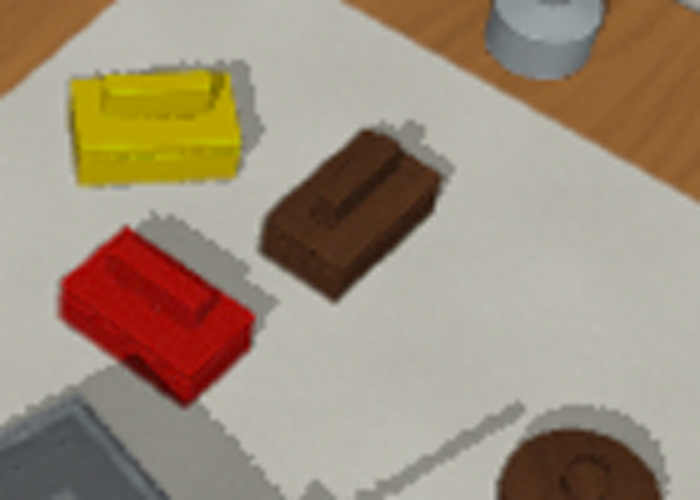

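View pics/sc_box.png

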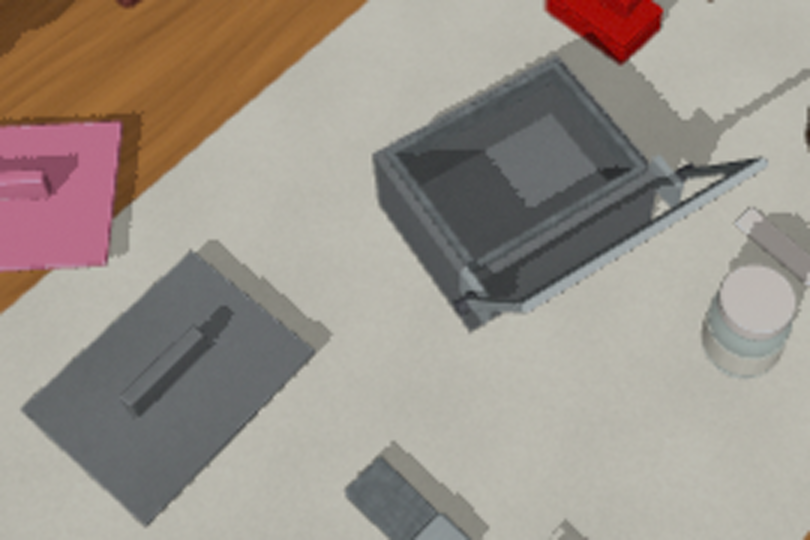

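```bash
python3 - <<'E'
from h import *
t=Cam("top"); s=Cam("scene")
t.save("pics/tb.png",(290,160,390,265),7); s.save("pics/sb.png",(265,200,410,305),5)
def show(n,r): 
    print(n,np.round(r[0],1),np.round(r[1],1),round(r[2],1))
for n,c in(("top",t),("scene",s)):
    hsv=cv2.cvtColor(c.img,cv2.COLOR_RGB2HSV).astype(int); H,S,V=[hsv[...,i] for i in range(3)]
    win=np.zeros(H.shape,bool)
    if n=="top": win[225:265,205:248]=1
    else: win[148:195,367:412]=1
    m=win&(S>70)&(V<130)
    show(n+" case@36",rect(c,m,0.036)); show(n+" case@30",rect(c,m,0.03))
    win[:]=0
    if n=="top": win[225:290,380:460]=1
    else: win[265:370,150:265]=1
    m=win&(V<135)&(V>0)
    show(n+" lid@20",rect(c,m,0.02))
    cv2.imwrite(f"pics/m_{n}.png",m.astype(np.uint8)*255)
t.save("pics/tl.png",(380,225,460,290),8); s.save("pics/sl.png",(150,265,265,370),6)
E
```

```text
top case@36 [489.8 340.1] [ 55.8 101.4] 0.4
top case@30 [490.4 341.1] [ 56.  101.7] 0.4
top lid@20 [ 437.7 -318. ] [153.  212.9] 2.8
scene case@36 [500.  329.4] [123.4  69.3] 89.1
scene case@30 [497.5 334.2] [124.2  69.7] 89.1
scene lid@20 [ 443.4 -321.7] [148.6 201.2] 2.7
```

View pics/tb.png

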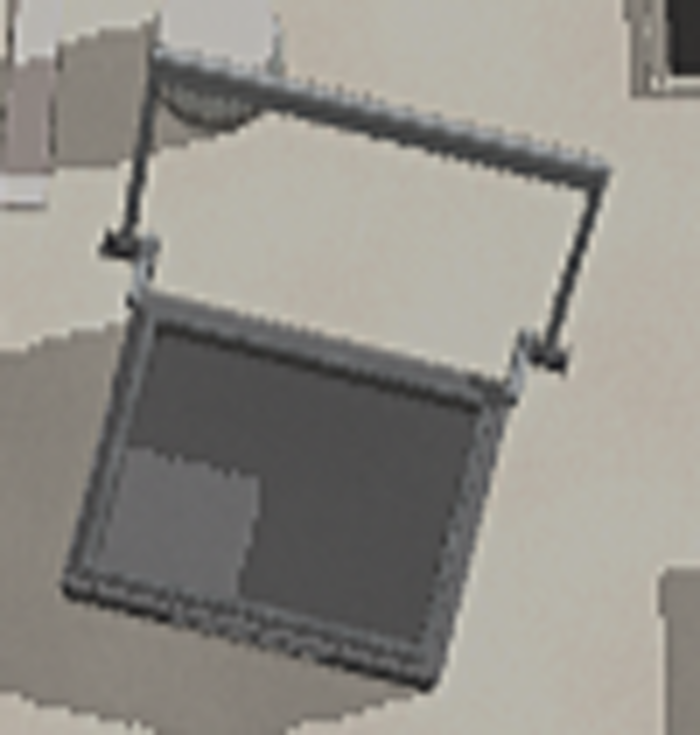

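View pics/sb.png

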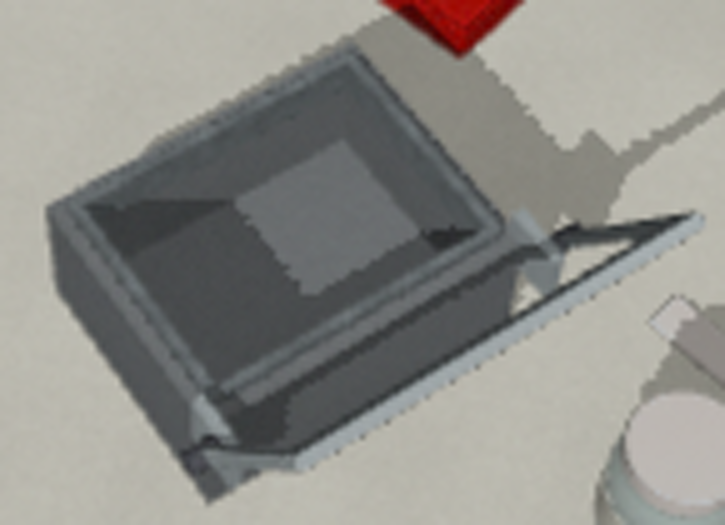

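View pics/tl.png

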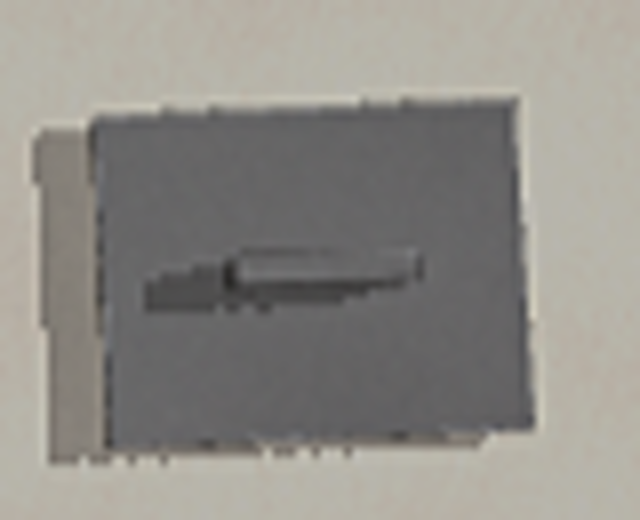

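View pics/sl.png

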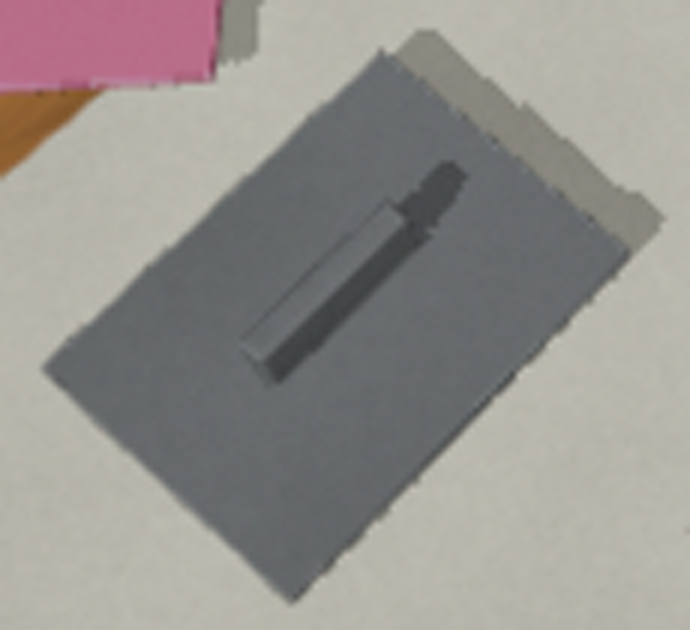

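```bash
cat >> h.py <<'E'
def un(p,k,off): return (np.array(p,float)+.5)/k-.5+np.array(off)
def fit(W,L):  # 4 world corners in order; returns centre, yaw of W/L axes
    W=np.array(W)[:,:2]; c=W.mean(0)
    a=(W[0]+W[1]-W[2]-W[3])/2; b=(W[1]+W[2]-W[0]-W[3])/2
    return np.round(c,4),"side a",round(np.linalg.norm(a),4),round(np.degrees(np.arctan2(a[1],a[0])),1),"side b",round(np.linalg.norm(b),4),round(np.degrees(np.arctan2(b[1],b[0])),1)
E
python3 - <<'E'
from h import *
t=Cam("top"); s=Cam("scene")
print("lid",fit(t.ray(un([(95,118),(518,98),(533,430),(108,450)],8,(380,225)),.02),0))
print("lid",fit(s.ray(un([(630,252),(292,602),(45,370),(383,50)],6,(150,265)),.02),0))
print("lidhandle", s.ray(un([(390,203),(243,350),(270,365),(405,218)],6,(150,265)),.05).mean(0), t.ray(un([(232,265),(420,258)],8,(380,225)),.05))
print("case",fit(t.ray(un([(106,118),(280,118),(280,222),(106,218)],6,(195,215)),.036),0))
print("case",fit(s.ray(un([(440,180),(335,265),(262,215),(370,128)],5,(320,130)),.036),0))
print("box",fit(t.ray(un([(138,295),(510,395),(436,672),(65,580)],7,(290,160)),.085),0))
print("boxscene",np.round(s.ray(un([(348,45),(48,207)],5,(265,200)),.085),4))
print("bar ends top",np.round(t.ray(un([(155,55),(605,172)],7,(290,160)),.21),4))
E
```

```text
lid (array([ 0.44  , -0.3309]), 'side a', np.float64(0.1456), np.float64(1.7), 'side b', np.float64(0.1862), np.float64(-87.0))
lid (array([ 0.4438, -0.3293]), 'side a', np.float64(0.1447), np.float64(2.5), 'side b', np.float64(0.1842), np.float64(-86.8))
lidhandle [ 0.44548943 -0.32975377  0.05      ] [[ 0.4415049  -0.29029264  0.05      ]
 [ 0.44500503 -0.37143886  0.05      ]]
case (array([0.4907, 0.3393]), 'side a', np.float64(0.0593), np.float64(1.4), 'side b', np.float64(0.1007), np.float64(-90.3))
case (array([0.4936, 0.3386]), 'side a', np.float64(0.0557), np.float64(-3.7), 'side b', np.float64(0.0981), np.float64(-93.4))
box (array([ 0.5358, -0.0205]), 'side a', np.float64(0.1419), np.float64(-14.3), 'side b', np.float64(0.1862), np.float64(-104.2))
boxscene [[ 0.4895  0.0852  0.085 ]
 [ 0.4445 -0.0937  0.085 ]]
bar ends top [[ 0.7185  0.0429  0.21  ]
 [ 0.6656 -0.1628  0.21  ]]
```

```bash
cat >> h.py <<'E'
def boxpts(c,yaw,hx,hy,z):
    y=np.radians(yaw); R=np.array([[np.cos(y),-np.sin(y)],[np.sin(y),np.cos(y)]])
    q=np.array([(hx,hy),(hx,-hy),(-hx,-hy),(-hx,hy)])@R.T+np.array(c); return np.c_[q,np.full(4,z)]
def overlay(c,P,fn,crop,k):
    im=c.img[crop[1]:crop[3],crop[0]:crop[2],::-1]; im=cv2.resize(im,None,fx=k,fy=k,interpolation=cv2.INTER_CUBIC)
    for p,col in P:
        q=(c.proj(p)-np.array(crop[:2])+.5)*k-.5
        cv2.polylines(im,[np.round(q).astype(int)],True,col,1)
    cv2.imwrite(fn,im)
E
python3 - <<'E'
from h import *
t=Cam("top"); s=Cam("scene")
B=((.538,-.022),-14.2)
P=[(boxpts(*B,.075,.095,.085),(0,0,255)),(boxpts(*B,.061,.081,.092),(0,255,255)),(boxpts(*B,.075,.095,0),(255,0,0))]
overlay(t,P,"pics/ot.png",(290,160,390,265),7); overlay(s,P,"pics/os.png",(265,200,410,305),5)
E
```

```text
(no output)
```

View pics/ot.png

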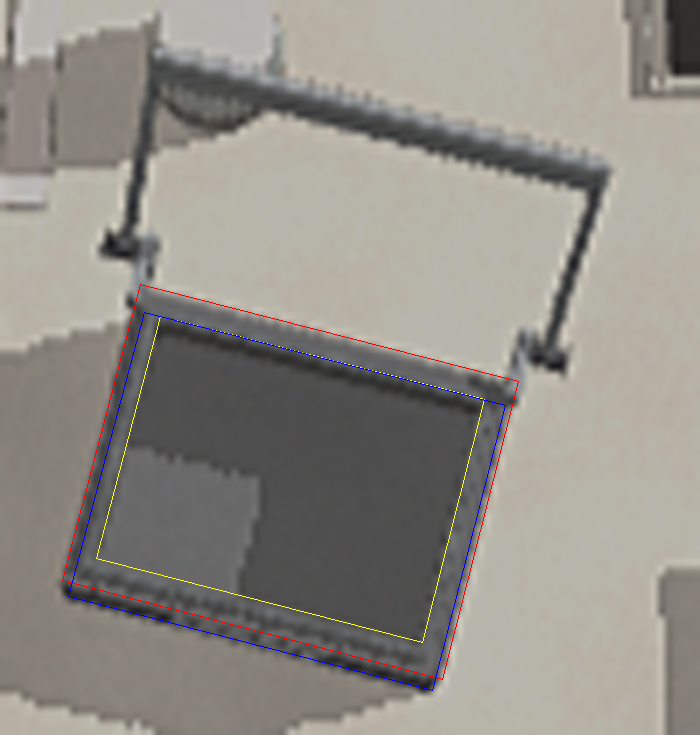

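View pics/os.png

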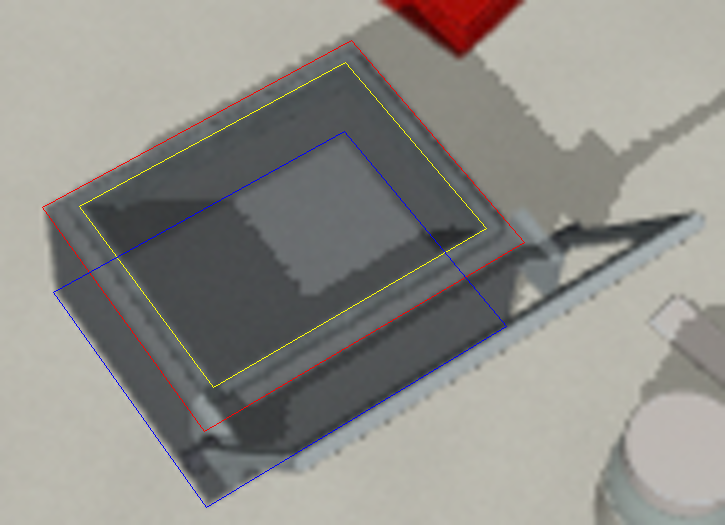

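Box, lid and case are measured, and the overlays match to about 2 mm. The crop confirms the case is the brown oblong one with the ridge. Starting the approach to the case.

```bash
cat >> h.py <<'E'
def plan(tgt,az=None):
    """shares needed from the present measured pose to world TCP tgt and tool-x azimuth az (deg)"""
    o=monitor.get_obs(); R=cv2.Rodrigues(np.array(o["orientation"],float))[0]
    a0=np.degrees(np.arctan2(R[1,0],R[0,0])); d=R.T@(np.array(tgt)-o["position"])/.1
    turn=0 if az is None else -(((az-a0)+180)%360-180)/90
    print("t",round(o["t"],2),"pos",np.round(o["position"],4),"az",round(a0,2),"F",np.round(o["contact_force"],1),"w",round(o["gripper_width"],4),"tilt z",np.round(R[:,2],3)," -> shares",np.round(d,3),"turn",round(turn,3))
E
```

>>> arm_command --pt "0.12 -0.12 0 -0.06 0" --pt "0.25 -0.25 0 -0.12 0" --pt "0.37 -0.37 0 -0.19 0" --pt "0.5 -0.5 0 -0.25 0" --pt "0.62 -0.62 0 -0.31 0" --pt "0.75 -0.75 0 -0.37 0" --pt "0.87 -0.87 0 -0.44 0" --pt "1 -1 0 -0.5 0"

```text
t: 1.17
position: [0.2231, -0.4851, 0.2314]
orientation: [2.732, 1.551, -0.0]
contact_force: [0.1, 0.4, 0.4]
gripper_width: 0.0425
```

```bash
python3 -c "
from h import *
plan((.34,-.30,.23),90); plan((.492,.339,.12),90)"
```

```text
t 1.17 pos [ 0.2231 -0.4851  0.2314] az 59.16 F [0.1 0.4 0.4] w 0.0425 tilt z [ 0. -0. -1.]  -> shares [2.189 0.054 0.014] turn -0.343
t 1.17 pos [ 0.2231 -0.4851  0.2314] az 59.16 F [0.1 0.4 0.4] w 0.0425 tilt z [ 0. -0. -1.]  -> shares [ 8.455 -1.917  1.112] turn -0.343
```

>>> arm_command --pt "0.12 0 0 0 0" --pt "0.25 0 0 0 0" --pt "0.37 0 0 0 0" --pt "0.5 0 0 0 0" --pt "0.62 0 0 0 0" --pt "0.75 0 0 0 0" --pt "0.87 0 0 0 0" --pt "1 0 0 0 0"

```text
t: 1.83
position: [0.275, -0.3993, 0.2313]
orientation: [2.737, 1.543, -0.0]
contact_force: [0.4, 0.6, -0.3]
gripper_width: 0.0428
```

>>> arm_command --pt "0.12 0 0 0 0" --pt "0.25 0 0 0 0" --pt "0.37 0 0 0 0" --pt "0.5 0 0 0 0" --pt "0.62 0 0 0 0" --pt "0.75 0 0 0 0" --pt "0.87 0 0 0 0" --pt "1 0 0 0 0"

```text
t: 2.5
position: [0.3268, -0.3136, 0.2313]
orientation: [2.736, 1.543, -0.0]
contact_force: [0.4, -0.5, 0.5]
gripper_width: 0.0424
```

>>> arm_command --pt "0.12 -0.06 0 -0.04 0" --pt "0.25 -0.12 0 -0.09 0" --pt "0.37 -0.18 0 -0.13 0" --pt "0.5 -0.25 0 -0.17 0" --pt "0.62 -0.31 0 -0.21 0" --pt "0.75 -0.37 0 -0.26 0" --pt "0.87 -0.43 0 -0.3 0" --pt "1 -0.5 0 -0.34 0"

```text
t: 3.17
position: [0.3354, -0.2021, 0.2313]
orientation: [2.228, 2.214, -0.0]
contact_force: [-0.7, 0.5, 0.4]
gripper_width: 0.0428
```

>>> arm_command --pt "0.12 0 0 0 0" --pt "0.25 0 0 0 0" --pt "0.37 0 0 0 0" --pt "0.5 0 0 0 0" --pt "0.62 0 0 0 0" --pt "0.75 0 0 0 0" --pt "0.87 0 0 0 0" --pt "1 0 0 0 0"

```text
t: 3.83
position: [0.3361, -0.1022, 0.2313]
orientation: [2.234, 2.208, -0.0]
contact_force: [-0.3, -0.9, 0.1]
gripper_width: 0.0425
```

```bash
python3 -c "
from h import *
plan((.492,.339,.12),90)"
```

```text
t 3.83 pos [ 0.3361 -0.1022  0.2313] az 89.32 F [-0.3 -0.9  0.1] w 0.0425 tilt z [ 0. -0. -1.]  -> shares [4.431 1.507 1.113] turn -0.008
```

>>> arm_command --pt "0.12 0.06 0 0 0" --pt "0.25 0.12 0 0 0" --pt "0.37 0.18 0 0 0" --pt "0.5 0.25 0 0 0" --pt "0.62 0.31 0 0 0" --pt "0.75 0.37 0 0 0" --pt "0.87 0.43 0 0 0" --pt "1 0.5 0 0 0"

```text
t: 4.5
position: [0.3872, -0.0026, 0.2313]
orientation: [2.234, 2.208, -0.0]
contact_force: [-0.4, -0.3, 0.6]
gripper_width: 0.0427
```

>>> arm_command --pt "0.12 0.04 0 0 0" --pt "0.25 0.09 0 0 0" --pt "0.37 0.13 0 0 0" --pt "0.5 0.17 0 0 0" --pt "0.62 0.21 0 0 0" --pt "0.75 0.26 0 0 0" --pt "0.87 0.3 0 0 0" --pt "1 0.34 0 0 0"

```text
t: 5.17
position: [0.422, 0.097, 0.2313]
orientation: [2.234, 2.208, -0.0]
contact_force: [-0.3, -0.4, -0.4]
gripper_width: 0.0429
```

>>> arm_command --pt "0.12 0.04 0 0 0" --pt "0.25 0.09 0 0 0" --pt "0.37 0.13 0 0 0" --pt "0.5 0.17 0 0 0" --pt "0.62 0.21 0 0 0" --pt "0.75 0.26 0 0 0" --pt "0.87 0.3 0 0 0" --pt "1 0.34 0 0 0"

```text
t: 5.83
position: [0.4571, 0.1968, 0.2313]
orientation: [2.233, 2.21, -0.0]
contact_force: [-0.3, 0.3, 0.4]
gripper_width: 0.0425
```

>>> arm_command --pt "0.12 0.04 0.1 0 0" --pt "0.25 0.09 0.2 0 0" --pt "0.37 0.13 0.3 0 0" --pt "0.5 0.17 0.4 0 0" --pt "0.62 0.21 0.5 0 0" --pt "0.75 0.26 0.6 0 0" --pt "0.87 0.3 0.7 0 0" --pt "1 0.34 0.8 0 0"

```text
t: 6.5
position: [0.4921, 0.2965, 0.1506]
orientation: [2.233, 2.21, -0.0]
contact_force: [-0.8, 0.9, 0.9]
gripper_width: 0.0426
```

```bash
python3 -c "
from h import *
plan((.492,.339,.12),90)"
```

```text
t 6.5 pos [0.4921 0.2965 0.1506] az 89.42 F [-0.8  0.9  0.9] w 0.0426 tilt z [-0. -0. -1.]  -> shares [ 0.425 -0.005  0.306] turn -0.006
```

>>> arm_command --pt "0.1 0 0.1 0 0" --pt "0.2 0 0.2 0 0" --pt "0.3 0 0.3 0 0" --pt "0.43 0 0.4 0 0" --pt "0.43 0 0.5 0 0" --pt "0.43 0 0.55 0 0" --pt "0.43 0 0.55 0 0" --pt "0.43 0 0.55 0 0"

```text
t: 7.17
position: [0.4921, 0.3377, 0.0959]
orientation: [-2.232, -2.21, 0.002]
contact_force: [-0.2, 0.3, 0.6]
gripper_width: 0.0427
```

```bash
python3 -c "
from h import *
plan((.492,.339,.038),90)
s=Cam('scene'); s.save('pics/s1.png',(320,90,460,210),5)
t=Cam('top'); t.save('pics/t1.png',(190,200,290,290),6)"
```

```text
t 7.17 pos [0.4921 0.3377 0.0959] az 89.43 F [-0.2  0.3  0.6] w 0.0427 tilt z [-0.001 -0.001 -1.   ]  -> shares [ 0.013 -0.001  0.579] turn -0.006
```

View pics/s1.png

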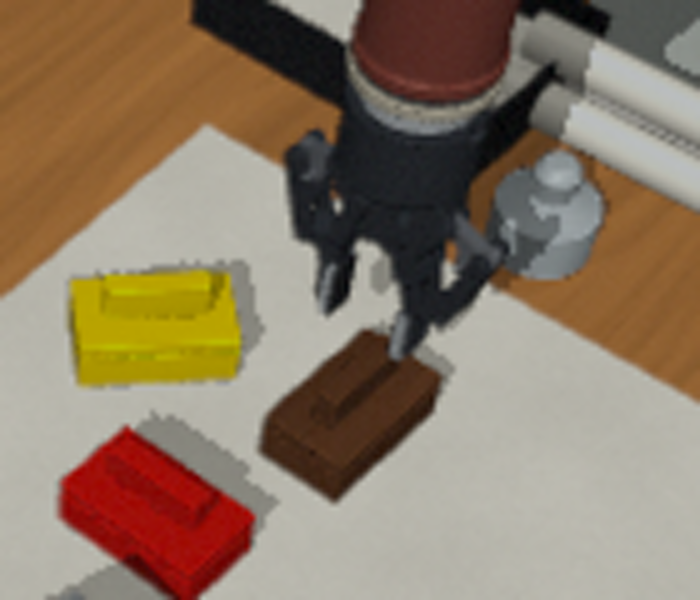

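View pics/t1.png

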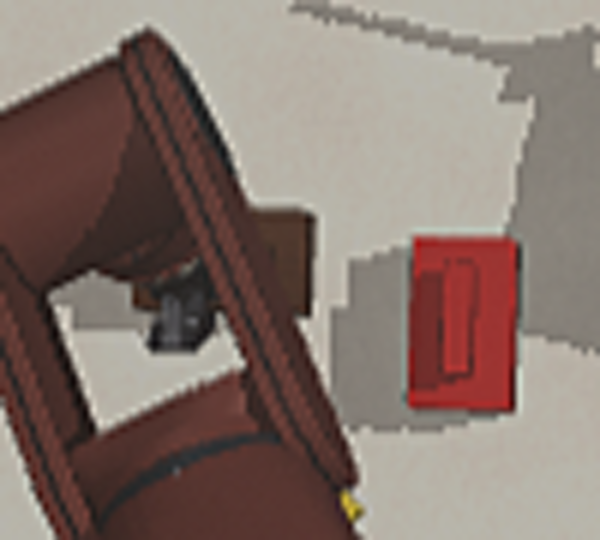

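The crop shows the fingers straddling the brown ridge, with tips at about (385,150) and (400,160). I descend and grip.

>>> arm_command --pt "0.01 0 0.1 0 0" --pt "0.01 0 0.2 0 0" --pt "0.01 0 0.3 0 0" --pt "0.01 0 0.4 0 0" --pt "0.01 0 0.48 0 0" --pt "0.01 0 0.54 0 0" --pt "0.01 0 0.57 0 0" --pt "0.01 0 0.57 0 0"

```text
t: 7.93
position: [0.4917, 0.339, 0.0381]
orientation: [-2.232, -2.21, 0.003]
contact_force: [0.8, 0.2, 1.2]
gripper_width: 0.0425
```

>>> arm_command --pt "0 0 0 0 0.3" --pt "0 0 0 0 0.6" --pt "0 0 0 0 1" --pt "0 0 0 0 1" --pt "0 0 0 0 1" --pt "0 0 0 0 1" --pt "0 0 0 0 1" --pt "0 0 0 0 1"

```text
t: 8.6
position: [0.493, 0.3397, 0.0401]
orientation: [2.232, 2.21, 0.002]
contact_force: [-0.1, -0.1, 5.3]
gripper_width: 0.0146
```

```bash
python3 -c "
from h import *
plan((.492,.339,.2),90)
s=Cam('scene'); s.save('pics/s2.png',(320,90,460,210),5)"
```

```text
t 8.6 pos [0.493  0.3397 0.0401] az 89.45 F [-0.1 -0.1  5.3] w 0.0146 tilt z [ 0.001  0.001 -1.   ]  -> shares [-0.006 -0.008 -1.599] turn -0.006
```

View pics/s2.png

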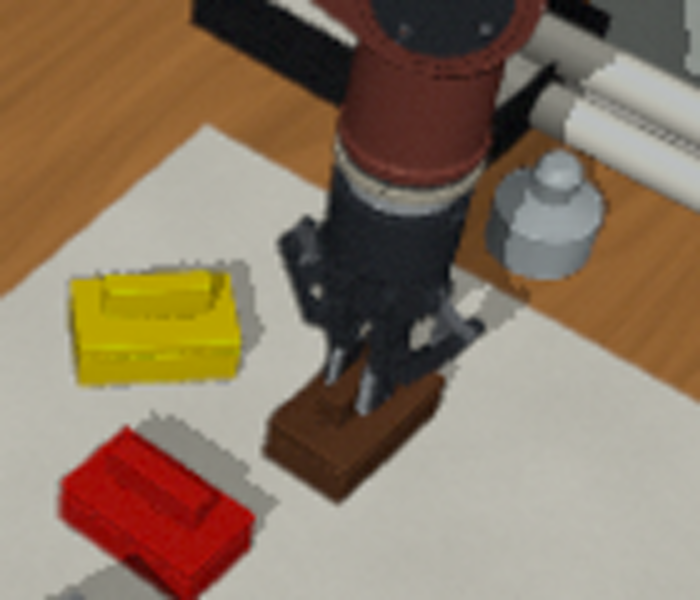

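>>> arm_command --pt "0 0 -0.05 0 1" --pt "0 0 -0.15 0 1" --pt "0 0 -0.3 0 1" --pt "0 0 -0.45 0 1" --pt "0 0 -0.6 0 1" --pt "0 0 -0.75 0 1" --pt "0 0 -0.9 0 1" --pt "0 0 -1 0 1"

```text
t: 9.32
position: [0.4923, 0.3394, 0.1408]
orientation: [2.232, 2.211, 0.001]
contact_force: [0.4, 0.3, -3.3]
gripper_width: 0.0147
```

>>> arm_command --pt "-0.08 0 -0.1 0 1" --pt "-0.2 0 -0.2 0 1" --pt "-0.34 0 -0.3 0 1" --pt "-0.48 0 -0.4 0 1" --pt "-0.62 0 -0.45 0 1" --pt "-0.76 0 -0.5 0 1" --pt "-0.9 0 -0.5 0 1" --pt "-1 0 -0.5 0 1"

```text
t: 9.98
position: [0.4912, 0.2375, 0.189]
orientation: [2.233, 2.21, -0.001]
contact_force: [-0.6, 0.3, -3.5]
gripper_width: 0.0148
```

```bash
python3 -c "
from h import *
plan((.537,-.0215,.18),75.8)
s=Cam('scene'); s.save('pics/s3.png',(240,60,440,210),4)"
```

```text
t 9.98 pos [0.4912 0.2375 0.189 ] az 89.41 F [-0.6  0.3 -3.5] w 0.0148 tilt z [-0.    -0.001 -1.   ]  -> shares [-2.585  0.484  0.092] turn 0.151
```

View pics/s3.png

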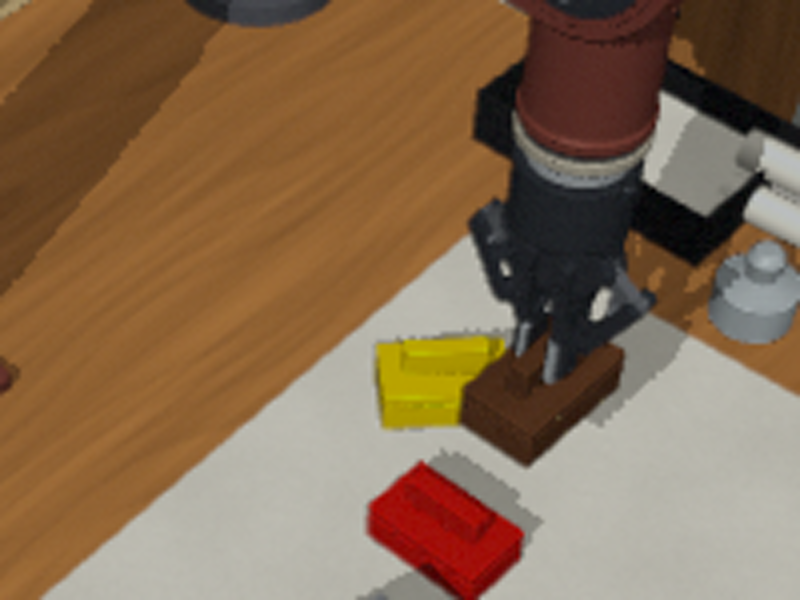

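The case is held level, with its centre near (375,155). I carry it to the box.

>>> arm_command --pt "-0.12 0.02 0 0.02 1" --pt "-0.24 0.04 0 0.04 1" --pt "-0.36 0.06 0 0.06 1" --pt "-0.48 0.08 0 0.08 1" --pt "-0.6 0.11 0 0.1 1" --pt "-0.73 0.14 0 0.12 1" --pt "-0.86 0.17 0 0.14 1" --pt "-1 0.2 0 0.15 1"

```text
t: 10.7
position: [0.5107, 0.1379, 0.1893]
orientation: [2.48, 1.929, 0.0]
contact_force: [-0.2, -0.0, -3.5]
gripper_width: 0.0149
```

```bash
python3 -c "
from h import *
plan((.537,-.0215,.18),75.8)"
```

```text
t 10.7 pos [0.5107 0.1379 0.1893] az 75.76 F [-0.2 -0.  -3.5] w 0.0149 tilt z [ 0.  0. -1.]  -> shares [-1.481  0.647  0.093] turn -0.0
```

>>> arm_command --pt "-0.12 0.05 0 0 1" --pt "-0.25 0.1 0 0 1" --pt "-0.38 0.15 0 0 1" --pt "-0.5 0.2 0 0 1" --pt "-0.62 0.25 0 0 1" --pt "-0.75 0.3 0 0 1" --pt "-0.87 0.36 0 0 1" --pt "-1 0.42 0 0 1"

```text
t: 11.37
position: [0.5271, 0.0308, 0.1893]
orientation: [-2.477, -1.933, -0.0]
contact_force: [0.1, 1.0, -2.9]
gripper_width: 0.0148
```

>>> arm_command --pt "-0.1 0.05 0.0 0 1" --pt "-0.2 0.1 0.0 0 1" --pt "-0.3 0.15 0.0 0 1" --pt "-0.4 0.19 0.05 0 1" --pt "-0.46 0.22 0.1 0 1" --pt "-0.48 0.23 0.15 0 1" --pt "-0.48 0.23 0.2 0 1" --pt "-0.48 0.23 0.2 0 1"

```text
t: 12.03
position: [0.5365, -0.0198, 0.1674]
orientation: [-2.475, -1.931, 0.003]
contact_force: [-0.7, 0.8, -4.0]
gripper_width: 0.015
```

```bash
python3 -c "
from h import *
plan((.537,-.0215,.05),75.8)
s=Cam('scene'); s.save('pics/s4.png',(240,150,420,320),4)"
```

```text
t 12.03 pos [ 0.5365 -0.0198  0.1674] az 75.94 F [-0.7  0.8 -4. ] w 0.015 tilt z [-0.003  0.001 -1.   ]  -> shares [-0.016  0.013  1.174] turn 0.002
```

View pics/s4.png

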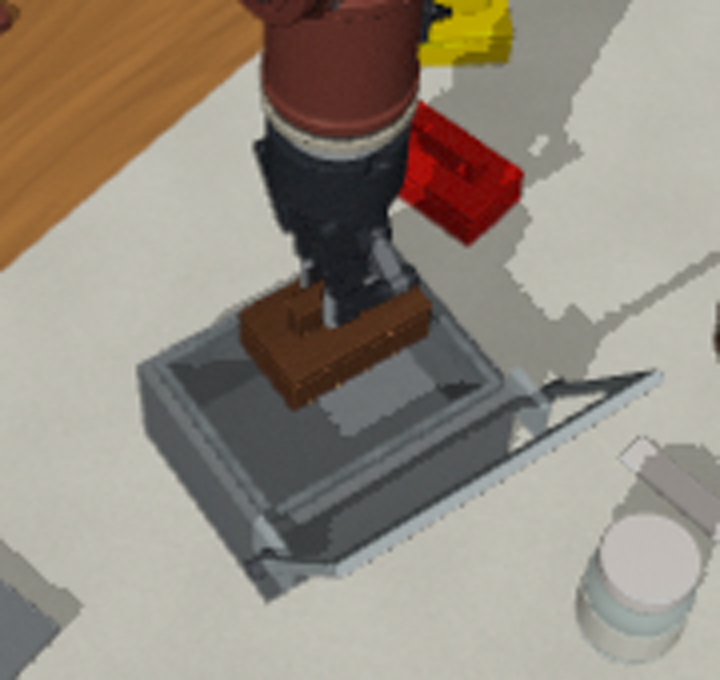

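The case hangs square above the mouth of the box. Lowering.

>>> arm_command --pt "0 0 0.12 0 1" --pt "-0.02 0.01 0.25 0 1" --pt "-0.02 0.01 0.38 0 1" --pt "-0.02 0.01 0.5 0 1" --pt "-0.02 0.01 0.62 0 1" --pt "-0.02 0.01 0.75 0 1" --pt "-0.02 0.01 0.88 0 1" --pt "-0.02 0.01 1 0 1"

```text
t: 12.75
position: [0.5378, -0.022, 0.0679]
orientation: [-2.476, -1.933, 0.0]
contact_force: [-0.0, 0.0, -3.1]
gripper_width: 0.0145
```

```bash
python3 -c "
from h import *
plan((.537,-.0215,.048),75.8)"
```

```text
t 12.75 pos [ 0.5378 -0.022   0.0679] az 75.97 F [-0.   0.  -3.1] w 0.0145 tilt z [-0.  0. -1.]  -> shares [ 0.003 -0.009  0.199] turn 0.002
```

>>> arm_command --pt "0 0 0.04 0 1" --pt "0 0 0.08 0 1" --pt "0 0 0.12 0 1" --pt "0 0 0.15 0 1" --pt "0 0 0.18 0 1" --pt "0 0 0.2 0 1" --pt "0 0 0.2 0 1" --pt "0 0 0.2 0 1"

```text
t: 13.42
position: [0.5382, -0.0224, 0.0495]
orientation: [2.476, 1.933, 0.0]
contact_force: [-0.3, -0.4, -2.8]
gripper_width: 0.0149
```

>>> arm_command --pt "0 0 0.01 0 1" --pt "0 0 0.02 0 1" --pt "0 0 0.03 0 1" --pt "0 0 0.03 0 1" --pt "0 0 0.03 0 1" --pt "0 0 0.03 0 1" --pt "0 0 0.03 0 1" --pt "0 0 0.03 0 1"

```text
t: 14.08
position: [0.5385, -0.0225, 0.048]
orientation: [2.476, 1.933, 0.001]
contact_force: [-5.4, 0.1, 8.9]
gripper_width: 0.0147
```

Contact is confirmed on the floor. I release to half-open (the fingers have little room inside the liner), then lift.

>>> arm_command --pt "0 0 0 0 0.6" --pt "0 0 -0.01 0 0.2" --pt "0 0 -0.02 0 0" --pt "0 0 -0.02 0 0" --pt "0 0 -0.1 0 0" --pt "0 0 -0.25 0 0" --pt "0 0 -0.45 0 0" --pt "0 0 -0.7 0 0"

```text
t: 14.75
position: [0.5368, -0.0221, 0.116]
orientation: [-2.475, -1.932, 0.003]
contact_force: [0.5, 0.1, 0.5]
gripper_width: 0.0428
```

>>> arm_command --pt "0 0 -0.2 0 0" --pt "0 0 -0.4 0 0" --pt "0 0 -0.6 0 0" --pt "-0.1 -0.1 -0.8 0 0" --pt "-0.3 -0.2 -0.85 0 0" --pt "-0.5 -0.3 -0.9 -0.05 0" --pt "-0.75 -0.35 -0.9 -0.1 0" --pt "-1 -0.4 -0.9 -0.18 0"

```text
t: 15.42
position: [0.4747, -0.1102, 0.2076]
orientation: [2.173, 2.266, 0.001]
contact_force: [-0.4, -0.7, -0.4]
gripper_width: 0.0425
```

```bash
python3 -c "
from h import *
plan((.443,-.3295,.16),92.8)
s=Cam('scene'); s.save('pics/s5.png',(200,150,420,320),3)"
```

```text
t 15.42 pos [ 0.4747 -0.1102  0.2076] az 92.39 F [-0.4 -0.7 -0.4] w 0.0425 tilt z [ 0.002 -0.001 -1.   ]  -> shares [-2.177 -0.409  0.477] turn -0.005
```

View pics/s5.png

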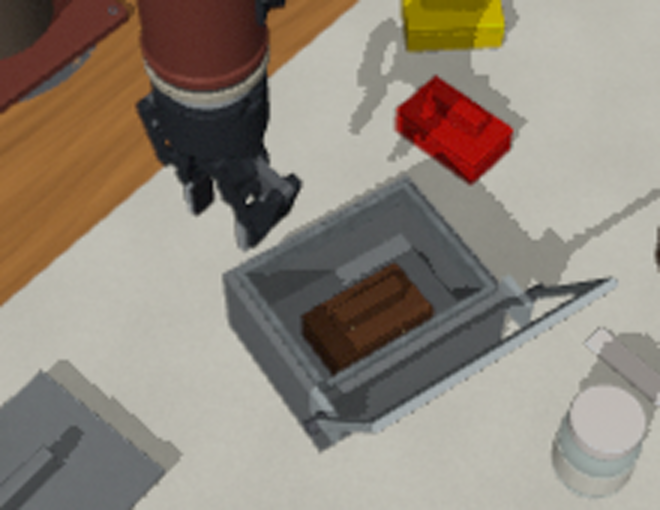

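The case stands upright on the box floor at scene (323,255). On to the lid.

>>> arm_command --pt "-0.12 -0.02 0 0 0" --pt "-0.25 -0.04 0 0 0" --pt "-0.38 -0.07 0 0 0" --pt "-0.5 -0.1 0 0 0" --pt "-0.62 -0.13 0 0 0" --pt "-0.75 -0.16 0 0 0" --pt "-0.87 -0.18 0 0 0" --pt "-1 -0.2 0 0 0"

```text
t: 16.13
position: [0.4586, -0.2112, 0.2063]
orientation: [-2.181, -2.261, -0.0]
contact_force: [0.7, 0.8, 0.3]
gripper_width: 0.0426
```

>>> arm_command --pt "-0.12 -0.02 0 0 0" --pt "-0.25 -0.04 0.1 0 0" --pt "-0.38 -0.07 0.2 0 0" --pt "-0.5 -0.1 0.3 0 0" --pt "-0.62 -0.13 0.4 0 0" --pt "-0.75 -0.16 0.5 0 0" --pt "-0.87 -0.18 0.6 0 0" --pt "-1 -0.2 0.7 0 0"

```text
t: 16.8
position: [0.4419, -0.3119, 0.1348]
orientation: [-2.18, -2.261, -0.0]
contact_force: [-0.8, -0.6, 0.1]
gripper_width: 0.0428
```

```bash
python3 -c "
from h import *
plan((.443,-.3295,.085),92.8)"
```

```text
t 16.8 pos [ 0.4419 -0.3119  0.1348] az 92.11 F [-0.8 -0.6  0.1] w 0.0428 tilt z [-0.001  0.001 -1.   ]  -> shares [-0.176  0.005  0.498] turn -0.008
```

>>> arm_command --pt "-0.04 0 0.06 0 0" --pt "-0.08 0 0.12 -0.01 0" --pt "-0.12 0.01 0.18 -0.01 0" --pt "-0.16 0.01 0.26 -0.01 0" --pt "-0.18 0.01 0.34 -0.01 0" --pt "-0.18 0.01 0.42 -0.01 0" --pt "-0.18 0.01 0.48 -0.01 0" --pt "-0.18 0.01 0.48 -0.01 0"

```text
t: 17.47
position: [0.4432, -0.3278, 0.0864]
orientation: [-2.16, -2.277, -0.0]
contact_force: [0.0, 0.9, -1.0]
gripper_width: 0.0428
```

```bash
python3 -c "
from h import *
plan((.4435,-.330,.026),92.8)
s=Cam('scene'); s.save('pics/s6.png',(130,210,280,370),4)"
```

```text
t 17.47 pos [ 0.4432 -0.3278  0.0864] az 93.04 F [ 0.   0.9 -1. ] w 0.0428 tilt z [-0.002  0.002 -1.   ]  -> shares [-0.024  0.003  0.604] turn 0.003
```

View pics/s6.png

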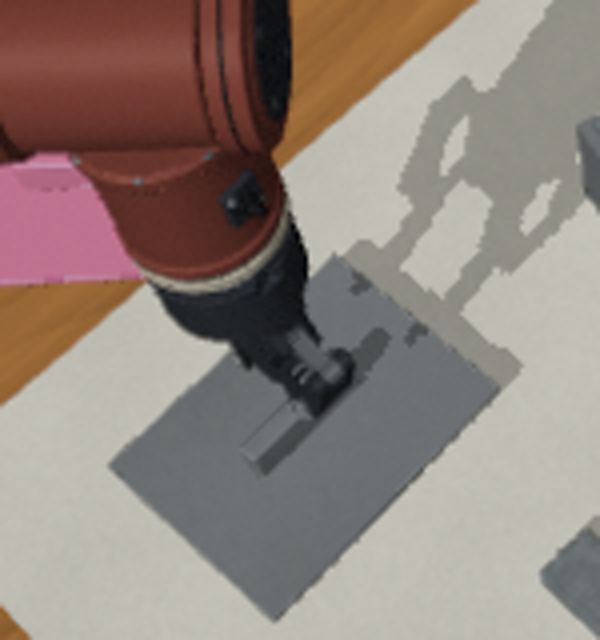

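The picture shows the gripper over the lid handle, which lies around scene (205,317). The near finger is on the far side of the handle and the line-up looks right. I descend slowly, then grip.

>>> arm_command --pt "-0.01 0 0.1 0 0" --pt "-0.02 0 0.2 0 0" --pt "-0.02 0 0.3 0 0" --pt "-0.02 0 0.4 0 0" --pt "-0.02 0 0.48 0 0" --pt "-0.02 0 0.54 0 0" --pt "-0.02 0 0.58 0 0" --pt "-0.02 0 0.58 0 0"

```text
t: 18.18
position: [0.4436, -0.3304, 0.029]
orientation: [-2.161, -2.278, -0.0]
contact_force: [0.6, 0.5, 0.2]
gripper_width: 0.0427
```

>>> arm_command --pt "0 0 0 0 0.3" --pt "0 0 0 0 0.6" --pt "0 0 0 0 1" --pt "0 0 0 0 1" --pt "0 0 0 0 1" --pt "0 0 0 0 1" --pt "0 0 0 0 1" --pt "0 0 0 0 1"

```text
t: 18.85
position: [0.4446, -0.3314, 0.031]
orientation: [2.161, 2.278, -0.0]
contact_force: [-1.0, -0.3, 5.6]
gripper_width: 0.0122
```

```bash
python3 -c "
from h import *
plan((.443,-.330,.125),92.8)
s=Cam('scene'); s.save('pics/s7.png',(130,210,280,370),4)
t=Cam('top'); t.save('pics/t7.png',(370,215,470,300),6)"
```

```text
t 18.85 pos [ 0.4446 -0.3314  0.031 ] az 93.02 F [-1.  -0.3  5.6] w 0.0122 tilt z [ 0.001 -0.001 -1.   ]  -> shares [ 0.014 -0.015 -0.94 ] turn 0.002
```

View pics/s7.png

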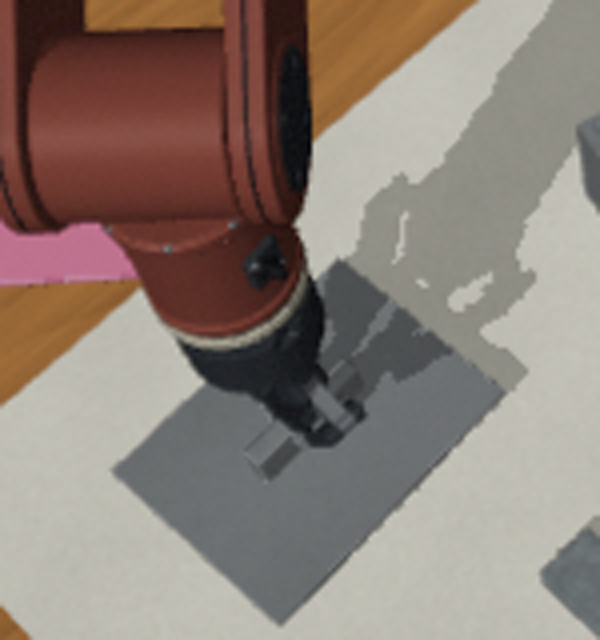

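View pics/t7.png

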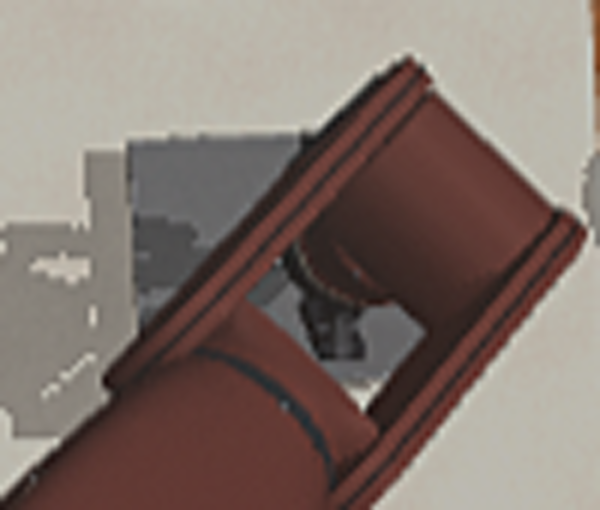

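```bash
python3 - <<'E'
from h import *
s=Cam('scene')
p=s.ray(un([(505,393),(281,626),(112,469)],4,(130,210)),.02)
c=(p[0]+p[2])/2; a=p[1]-p[2]; b=p[0]-p[1]
print(np.round(c,4),np.degrees(np.arctan2(a[1],a[0])),np.degrees(np.arctan2(b[1],b[0])),np.linalg.norm(a),np.linalg.norm(b))
E
```

```text
[ 0.4477 -0.3294  0.02  ] 2.7706187854780433 92.97632697389278 0.14652594395676807 0.1833202953231531
```

>>> arm_command --pt "0 0 -0.04 0 1" --pt "0 0 -0.1 0 1" --pt "0 0 -0.2 0 1" --pt "0 0 -0.35 0 1" --pt "0 0 -0.5 0 1" --pt "0 0 -0.65 0 1" --pt "0 0 -0.8 0 1" --pt "0 0 -1 0 1"

```text
t: 19.67
position: [0.4434, -0.3301, 0.1305]
orientation: [-2.161, -2.278, -0.0]
contact_force: [-0.2, -0.1, -1.9]
gripper_width: 0.0128
```

>>> arm_command --pt "0 0 -0.15 0 1" --pt "0.1 0 -0.3 0 1" --pt "0.2 0 -0.45 0 1" --pt "0.35 0 -0.55 0.02 1" --pt "0.5 0.03 -0.65 0.05 1" --pt "0.65 0.07 -0.7 0.08 1" --pt "0.8 0.12 -0.7 0.12 1" --pt "1 0.18 -0.7 0.16 1"

```text
t: 20.33
position: [0.457, -0.23, 0.2015]
orientation: [2.433, 1.984, 0.0]
contact_force: [-0.1, -0.9, -2.1]
gripper_width: 0.0126
```

```bash
python3 -c "
from h import *
plan((.537,-.0215,.2),75.8)
s=Cam('scene'); s.save('pics/s8.png',(130,130,350,320),3)"
```

```text
t 20.33 pos [ 0.457  -0.23    0.2015] az 78.39 F [-0.1 -0.9 -2.1] w 0.0126 tilt z [ 0.001 -0.001 -1.   ]  -> shares [2.204 0.364 0.014] turn 0.029
```

View pics/s8.png

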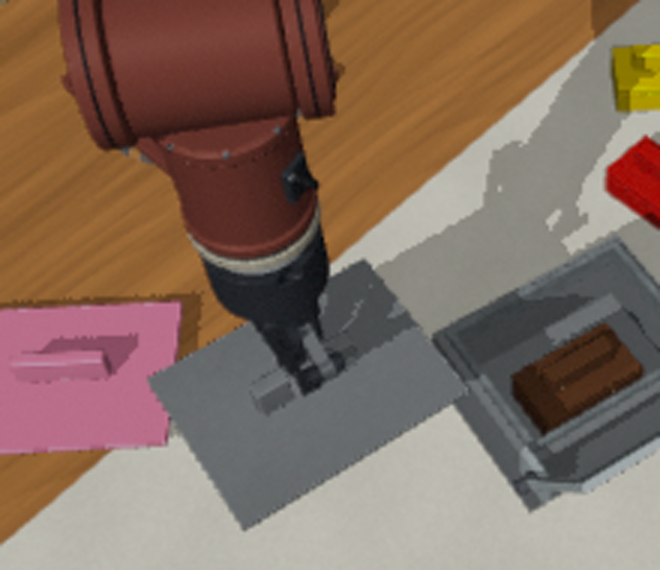

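```bash
python3 - <<'E'
from h import *
s=Cam('scene')
o=monitor.get_obs()
for h in(.1905,):
    P=s.ray(un([(368,261),(467,388),(245,529),(149,378)],3,(130,130)),h)
    print(fit(np.array([P[1],P[2],P[3],P[0]]),0)); print(P.mean(0)-o["position"], np.round(P,4))
E
```

```text
(array([ 0.4618, -0.2278]), 'side a', np.float64(0.1419), np.float64(-12.3), 'side b', np.float64(0.1833), np.float64(-101.7))
[ 0.00464042 -0.00026385 -0.01026245] [[ 0.4128 -0.1233  0.1905]
 [ 0.548  -0.1529  0.1905]
 [ 0.5141 -0.3329  0.1905]
 [ 0.3721 -0.3022  0.1905]]
```

>>> arm_command --pt "0.1 0.02 0 0.01 1" --pt "0.22 0.04 0 0.02 1" --pt "0.34 0.06 0 0.03 1" --pt "0.47 0.08 0 0.03 1" --pt "0.6 0.1 0 0.03 1" --pt "0.73 0.12 0 0.03 1" --pt "0.86 0.15 0 0.03 1" --pt "1 0.18 0 0.03 1"

```text
t: 21.1
position: [0.4942, -0.1356, 0.2006]
orientation: [2.476, 1.933, -0.001]
contact_force: [0.4, 0.4, -2.3]
gripper_width: 0.0125
```

>>> arm_command --pt "0.12 0.02 0 0 1" --pt "0.25 0.03 0 0 1" --pt "0.38 0.05 0 0 1" --pt "0.5 0.06 0 0 1" --pt "0.62 0.08 0 0 1" --pt "0.75 0.09 0 0 1" --pt "0.87 0.1 0 0 1" --pt "1 0.12 0 0 1"

```text
t: 21.77
position: [0.5304, -0.0407, 0.2003]
orientation: [-2.477, -1.932, 0.0]
contact_force: [0.6, -0.7, -2.3]
gripper_width: 0.0127
```

```bash
python3 -c "
from h import *
plan((.5365,-.022,.15),75.8)"
```

```text
t 21.77 pos [ 0.5304 -0.0407  0.2003] az 75.92 F [ 0.6 -0.7 -2.3] w 0.0127 tilt z [-0. -0. -1.]  -> shares [0.197 0.013 0.503] turn 0.001
```

>>> arm_command --pt "0.05 0 0 0 1" --pt "0.1 0.01 0 0 1" --pt "0.15 0.01 0.1 0 1" --pt "0.2 0.01 0.2 0 1" --pt "0.2 0.01 0.3 0 1" --pt "0.2 0.01 0.4 0 1" --pt "0.2 0.01 0.5 0 1" --pt "0.2 0.01 0.5 0 1"

```text
t: 22.43
position: [0.534, -0.0224, 0.1468]
orientation: [-2.474, -1.929, 0.006]
contact_force: [0.1, 0.6, -2.7]
gripper_width: 0.0124
```

```bash
python3 -c "
from h import *
plan((.5365,-.022,.109),75.8)
o=monitor.get_obs()['position']
s=Cam('scene'); t=Cam('top')
B=((.538,-.022),-14.2)
P=[(boxpts(*B,.075,.095,.085),(0,0,255)),(boxpts((.537,-.022),-14.2,.073,.093,o[2]-.011),(0,255,0))]
overlay(s,P,'pics/s9.png',(240,170,420,310),4); overlay(t,P,'pics/t9.png',(290,160,390,265),6)"
```

```text
t 22.43 pos [ 0.534  -0.0224  0.1468] az 75.89 F [ 0.1  0.6 -2.7] w 0.0124 tilt z [-0.005  0.001 -1.   ]  -> shares [0.011 0.026 0.378] turn 0.001
```

View pics/s9.png

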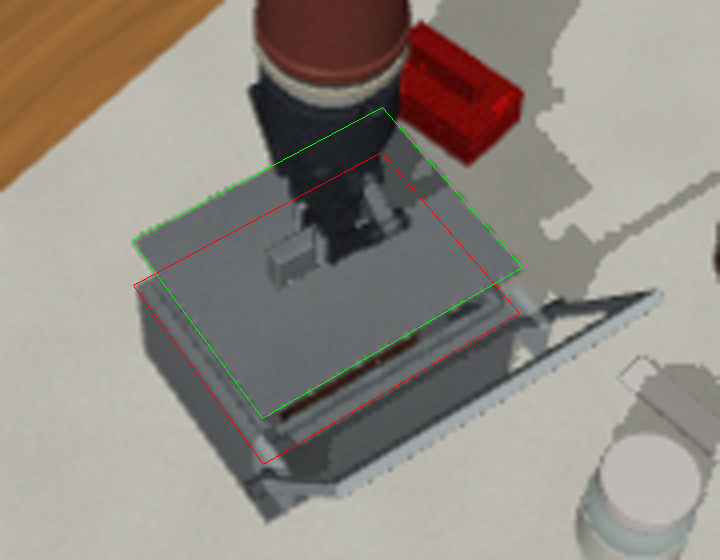

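View pics/t9.png

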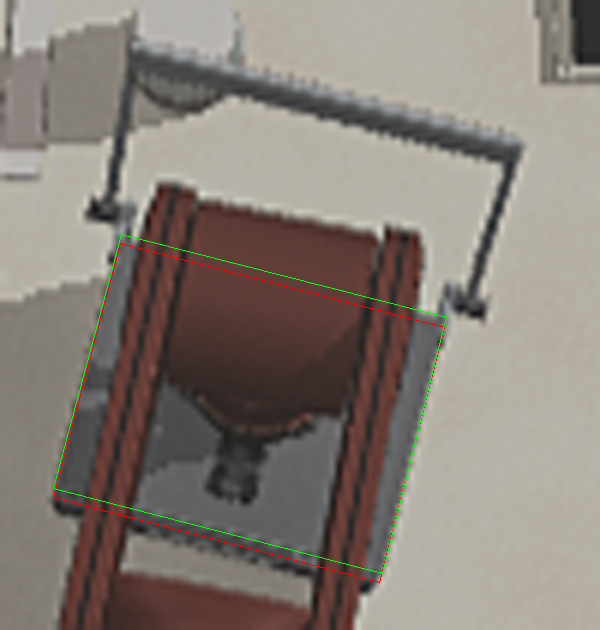

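>>> arm_command --pt "0 0 0.02 0 1" --pt "0 0 0.05 0 1" --pt "0 -0.01 0.08 0 1" --pt "0 -0.01 0.11 0 1" --pt "0 -0.01 0.14 0 1" --pt "0 -0.01 0.17 0 1" --pt "0 -0.01 0.2 0 1" --pt "0 -0.01 0.2 0 1"

```text
t: 23.2
position: [0.5346, -0.0221, 0.1295]
orientation: [-2.476, -1.932, 0.001]
contact_force: [-0.3, 0.1, -3.2]
gripper_width: 0.0126
```

```bash
python3 -c "
from h import *
plan((.5355,-.022,.109),75.8)"
```

```text
t 23.2 pos [ 0.5346 -0.0221  0.1295] az 75.92 F [-0.3  0.1 -3.2] w 0.0126 tilt z [-0.001  0.    -1.   ]  -> shares [0.003 0.009 0.205] turn 0.001
```

>>> arm_command --pt "0 0 0.03 0 1" --pt "0 0.01 0.06 0 1" --pt "0 0.01 0.09 0 1" --pt "0 0.01 0.12 0 1" --pt "0 0.01 0.15 0 1" --pt "0 0.01 0.18 0 1" --pt "0 0.01 0.2 0 1" --pt "0 0.01 0.2 0 1"

```text
t: 23.87
position: [0.5356, -0.0223, 0.1096]
orientation: [-2.476, -1.932, 0.001]
contact_force: [-0.1, 0.7, -1.4]
gripper_width: 0.013
```

```bash
python3 -c "
from h import *
plan((.5355,-.022,.102),75.8)
s=Cam('scene');s.save('pics/s10.png',(240,170,420,310),4)"
```

```text
t 23.87 pos [ 0.5356 -0.0223  0.1096] az 75.92 F [-0.1  0.7 -1.4] w 0.013 tilt z [-0.001  0.    -1.   ]  -> shares [ 0.003 -0.002  0.076] turn 0.001
```

View pics/s10.png

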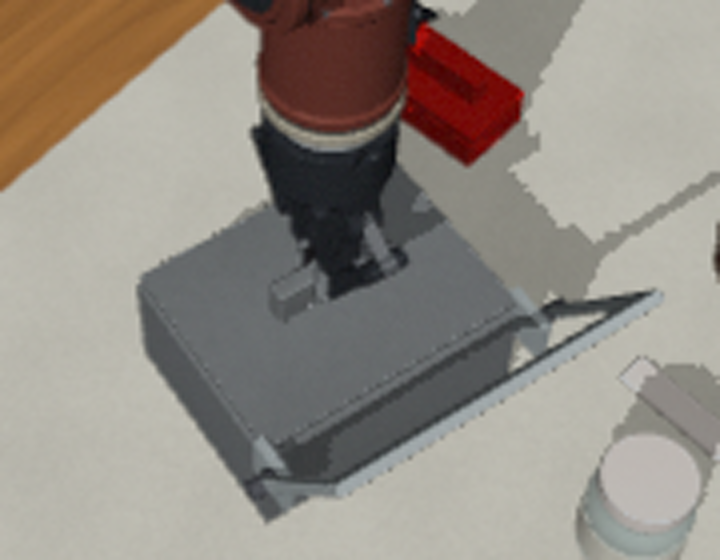

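The lid sits centred and square on the liner. I press while holding it.

>>> arm_command --pt "0 0 0.01 0 1" --pt "0 0 0.02 0 1" --pt "0 0 0.03 0 1" --pt "0 0 0.04 0 1" --pt "0 0 0.05 0 1" --pt "0 0 0.06 0 1" --pt "0 0 0.06 0 1" --pt "0 0 0.06 0 1"

```text
t: 24.58
position: [0.5364, -0.0225, 0.1052]
orientation: [2.477, 1.932, 0.001]
contact_force: [-3.3, 0.8, 5.3]
gripper_width: 0.0124
```

>>> arm_command --pt "0 0 0.01 0 1" --pt "0 0 0.02 0 1" --pt "0 0 0.02 0 1" --pt "0 0 0.03 0 1" --pt "0 0 0.03 0 1" --pt "0 0 0.03 0 1" --pt "0 0 0.03 0 1" --pt "0 0 0.03 0 1"

```text
t: 25.25
position: [0.5364, -0.0225, 0.1018]
orientation: [2.477, 1.932, 0.001]
contact_force: [-2.3, 0.7, 5.1]
gripper_width: 0.0128
```

>>> arm_command --pt "0 0 0.01 0 1" --pt "0 0 0.02 0 1" --pt "0 0 0.03 0 1" --pt "0 0 0.03 0 1" --pt "0 0 0.03 0 1" --pt "0 0 0.03 0 1" --pt "0 0 0.03 0 1" --pt "0 0 0.03 0 1"

```text
t: 25.92
position: [0.5365, -0.0225, 0.1015]
orientation: [2.476, 1.932, 0.0]
contact_force: [-13.1, 2.0, 24.5]
gripper_width: 0.013
```

The force rose to 24 N with no further travel, so the lid is home. I unload a little, open, lift and check.

>>> arm_command --pt "0 0 -0.01 0 1" --pt "0 0 -0.02 0 1" --pt "0 0 -0.02 0 0.5" --pt "0 0 -0.02 0 0" --pt "0 0 -0.02 0 0" --pt "0 0 -0.02 0 0" --pt "0 0 -0.1 0 0" --pt "0 0 -0.25 0 0"

```text
t: 26.58
position: [0.5344, -0.0222, 0.1217]
orientation: [-2.474, -1.93, 0.005]
contact_force: [0.1, 0.0, -0.0]
gripper_width: 0.0426
```

>>> arm_command --pt "0 0 -0.1 0 0" --pt "0 0 -0.25 0 0" --pt "0 0 -0.4 0 0" --pt "0 0 -0.55 0 0" --pt "0 0 -0.7 0 0" --pt "-0.1 -0.2 -0.85 0 0" --pt "-0.2 -0.35 -1 0 0" --pt "-0.3 -0.5 -1 0 0"

```text
t: 27.25
position: [0.4815, -0.0398, 0.2273]
orientation: [2.473, 1.93, 0.006]
contact_force: [-0.3, 0.2, 0.3]
gripper_width: 0.0433
```

```bash
python3 -c "
from h import *
plan((.5355,-.022,.102),75.8)
s=Cam('scene');t=Cam('top')
P=[(boxpts((.5375,-.022),-14.2,.073,.093,.091),(0,255,0)),(boxpts((.5375,-.022),-14.2,.073,.093,.098),(0,0,255))]
s.save('pics/s11a.png',(240,170,420,310),4)
overlay(s,P,'pics/s11.png',(240,170,420,310),4)
t.save('pics/t11.png',(290,160,390,265),6)"
```

```text
t 27.25 pos [ 0.4815 -0.0398  0.2273] az 75.95 F [-0.3  0.2  0.3] w 0.0433 tilt z [ 0.006 -0.001 -1.   ]  -> shares [0.304 0.473 1.256] turn 0.002
```

View pics/s11.png

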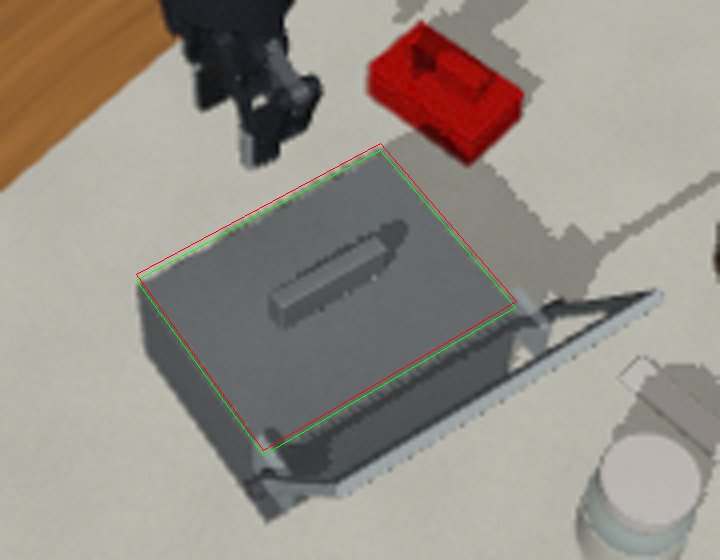

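View pics/s11a.png

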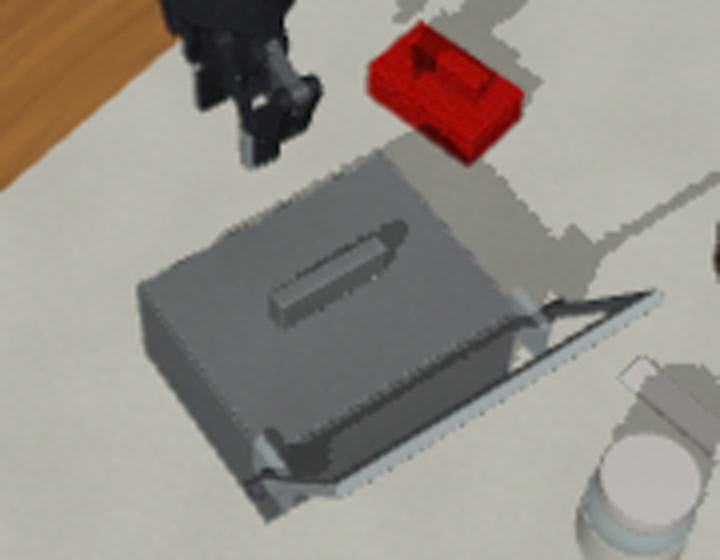

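View pics/t11.png

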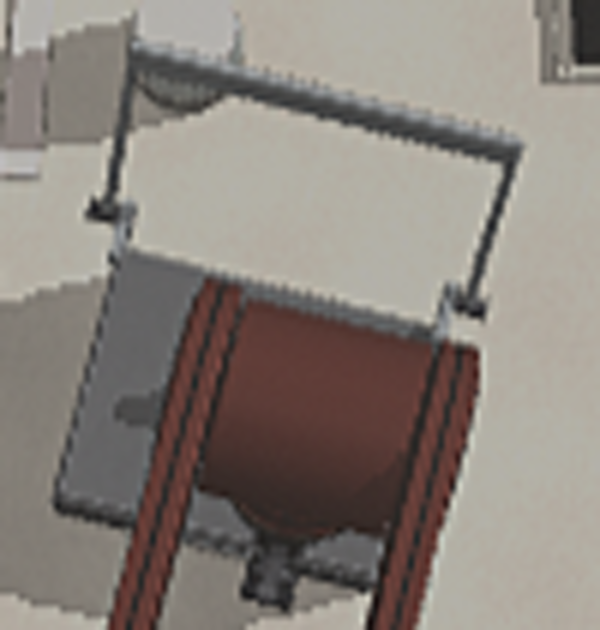

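The lid plate matches the seated outline with no gap. Now I triangulate the bail bar.

```bash
python3 - <<'E'
from h import *
t=Cam("top"); s=Cam("scene")
PT=[t.K@np.c_[t.R,t.t],s.K@np.c_[s.R,s.t]]
a=un([(155,62),(603,178)],7,(290,160)); b=un([(697,217),(300,463)],5,(265,200))
X=cv2.triangulatePoints(PT[0],PT[1],a.T,b.T); X=(X[:3]/X[3]).T; print(np.round(X,4),np.linalg.norm(X[0]-X[1]))
m=X.mean(0); y=np.radians(-14.2); ex=np.array([np.cos(y),np.sin(y)]); ey=np.array([-ex[1],ex[0]])
d=m[:2]-np.array([.5365,-.022]); bx,by=d@ex,d@ey; print("bar in box",bx,by,m[2],"angle",np.arctan2(m[2]-.096,.09-bx),"r",np.hypot(m[2]-.096,.09-bx))
for th in (2.0,2.1,2.15,2.2):
    print(th, .09-.128*np.cos(th), .096+.128*np.sin(th))
def w(bx,by): return np.round(np.array([.5365,-.022])+bx*ex+by*ey,4)
for bx in (.06,.12,.2,.19,.0,-.038): print(bx,w(bx,0),w(bx,-.02))
E
```

```text
[[ 0.7172  0.0438  0.2064]
 [ 0.6656 -0.1614  0.2023]] 0.21166602921022146
bar in box 0.15917457037916213 0.0023309790432345656 0.20433182306454561 angle 2.1390754899986657 r 0.12853367292515092
2.0 0.14326679507803422 0.21239007063368726
2.1 0.15462030138878177 0.20649079893105582
2.15 0.16006178118147468 0.2031230452222077
2.2 0.16532814300868426 0.19948753968890753
0.06 [ 0.5947 -0.0367] [ 0.5898 -0.0561]
0.12 [ 0.6528 -0.0514] [ 0.6479 -0.0708]
0.2 [ 0.7304 -0.0711] [ 0.7255 -0.0905]
0.19 [ 0.7207 -0.0686] [ 0.7158 -0.088 ]
0.0 [ 0.5365 -0.022 ] [ 0.5316 -0.0414]
-0.038 [ 0.4997 -0.0127] [ 0.4948 -0.0321]
```

>>> arm_command --pt "0 0 -0.1 0 1" --pt "0 0 -0.2 0 1" --pt "0.05 0.1 -0.3 0 1" --pt "0.1 0.2 -0.4 0 1" --pt "0.15 0.3 -0.5 0 1" --pt "0.2 0.4 -0.55 0 1" --pt "0.25 0.5 -0.6 0 1" --pt "0.31 0.54 -0.6 0 1"

```text
t: 28.12
position: [0.5424, -0.0224, 0.2853]
orientation: [2.475, 1.931, 0.003]
contact_force: [-0.5, -0.7, -0.8]
gripper_width: -0.0003
```

>>> arm_command --pt "0 0.12 0 0 1" --pt "0 0.25 0 0 1" --pt "0 0.37 0 0 1" --pt "0 0.5 0 0 1" --pt "0 0.62 0 0 1" --pt "0 0.75 0 0 1" --pt "0 0.87 0 0 1" --pt "0 1 0 0 1"

```text
t: 28.78
position: [0.6379, -0.0463, 0.2832]
orientation: [-2.476, -1.932, 0.001]
contact_force: [0.3, -0.1, -0.1]
gripper_width: 0.0002
```

>>> arm_command --pt "0 0.12 0 0 1" --pt "0 0.25 0 0 1" --pt "0 0.37 0 0 1" --pt "0 0.5 0 0 1" --pt "0 0.62 0 0 1" --pt "0 0.75 0 0 1" --pt "0 0.87 0 0 1" --pt "0 1 0 0 1"

```text
t: 29.45
position: [0.7348, -0.0706, 0.2829]
orientation: [-2.476, -1.932, 0.001]
contact_force: [0.5, -0.5, -0.8]
gripper_width: 0.0001
```

```bash
python3 -c "
from h import *
plan((.7352,-.0723,.185),75.8)
s=Cam('scene'); s.save('pics/s12.png',(240,130,460,320),3)"
```

```text
t 29.45 pos [ 0.7348 -0.0706  0.2829] az 75.94 F [ 0.5 -0.5 -0.8] w 0.0001 tilt z [-0.001  0.    -1.   ]  -> shares [-0.016  0.009  0.979] turn 0.002
```

View pics/s12.png

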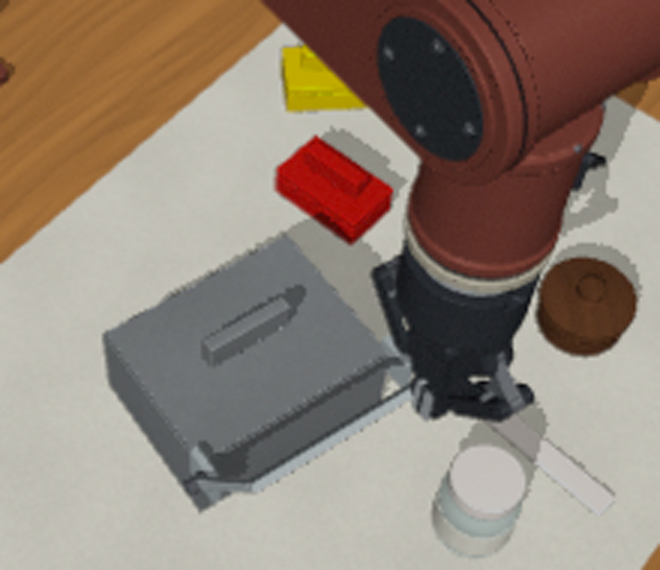

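The picture shows the bar just in front of the gripper's side linkages, at about (376,260). I turn the tool by 90° so the narrow side of the fingers meets the bar.

>>> arm_command --pt "0 0 0 0.07 1" --pt "0 0 0 0.14 1" --pt "0 0 0 0.21 1" --pt "0 0 0 0.28 1" --pt "0 0 0 0.35 1" --pt "0 0 0 0.42 1" --pt "0 0 0 0.49 1" --pt "0 0 0 0.55 1"

```text
t: 30.17
position: [0.734, -0.0705, 0.283]
orientation: [-3.06, -0.71, 0.001]
contact_force: [1.3, -0.3, -0.9]
gripper_width: 0.0002
```

>>> arm_command --pt "0 0 0 0.07 1" --pt "0 0 0 0.14 1" --pt "0 0 0.05 0.21 1" --pt "0 0 0.1 0.28 1" --pt "0 0 0.2 0.35 1" --pt "0 0 0.3 0.42 1" --pt "0 0 0.4 0.45 1" --pt "0 0 0.5 0.45 1"

```text
t: 30.83
position: [0.7341, -0.0705, 0.2326]
orientation: [-3.118, 0.387, 0.001]
contact_force: [-0.4, 0.5, -0.1]
gripper_width: -0.0001
```

```bash
python3 -c "
from h import *
plan((.7332,-.0718,.185),-14.2)
s=Cam('scene'); s.save('pics/s13.png',(240,130,460,320),3)"
```

```text
t 30.83 pos [ 0.7341 -0.0705  0.2326] az -14.15 F [-0.4  0.5 -0.1] w -0.0001 tilt z [-0.001  0.    -1.   ]  -> shares [-0.005  0.014  0.476] turn 0.001
```

View pics/s13.png

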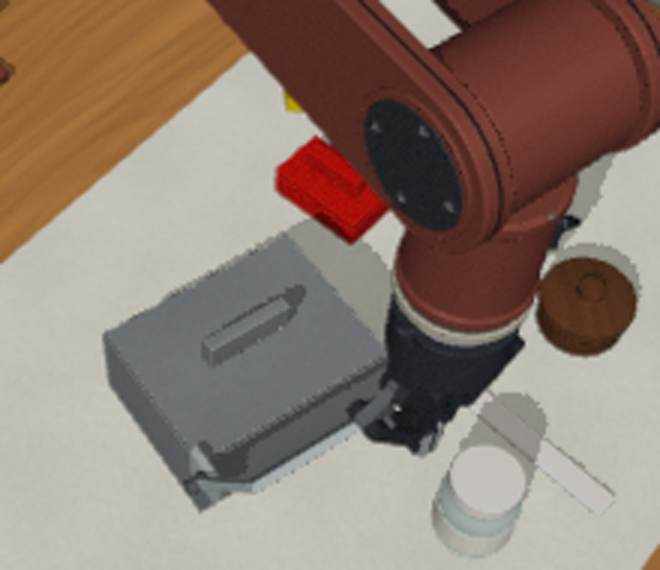

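>>> arm_command --pt "0 0 0.08 0 1" --pt "0 0 0.16 0 1" --pt "0 0 0.24 0 1" --pt "0 0 0.32 0 1" --pt "0 0 0.4 0 1" --pt "0 0 0.43 0 1" --pt "0 0 0.43 0 1" --pt "0 0 0.43 0 1"

```text
t: 31.55
position: [0.7341, -0.0711, 0.1901]
orientation: [-3.118, 0.385, 0.001]
contact_force: [0.5, -0.1, -0.7]
gripper_width: -0.0
```

>>> arm_command --pt "-0.08 0 0 0 1" --pt "-0.16 0 0 0 1" --pt "-0.24 0 0 0 1" --pt "-0.32 0 0 0 1" --pt "-0.4 0 0 0 1" --pt "-0.48 0 0 0 1" --pt "-0.56 0 0 0 1" --pt "-0.64 0 0 0 1"

```text
t: 32.22
position: [0.6717, -0.0555, 0.1909]
orientation: [3.118, -0.385, 0.002]
contact_force: [2.5, -0.2, 1.8]
gripper_width: 0.0002
```

```bash
python3 -c "
from h import *
plan((.7332,-.0718,.185),-14.2)
s=Cam('scene'); s.save('pics/s14.png',(240,130,460,320),3)
t=Cam('top'); t.save('pics/t14.png',(290,140,390,265),5)"
```

```text
t 32.22 pos [ 0.6717 -0.0555  0.1909] az -14.09 F [ 2.5 -0.2  1.8] w 0.0002 tilt z [ 0.001 -0.    -1.   ]  -> shares [0.636 0.009 0.06 ] turn 0.001
```

View pics/s14.png

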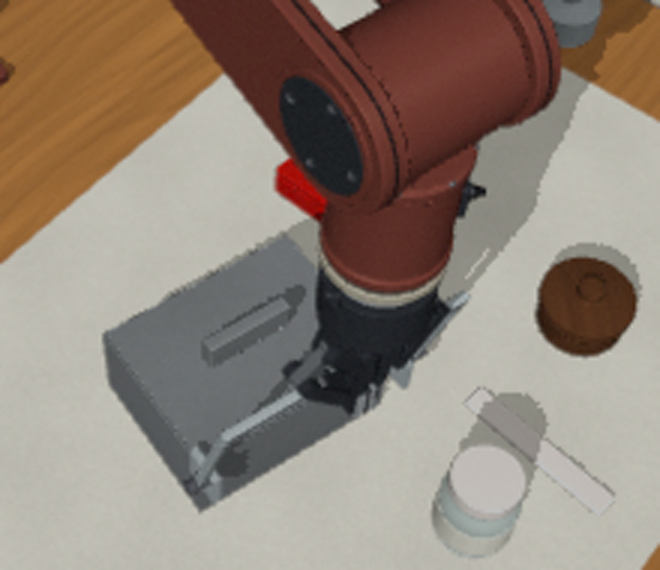

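View pics/t14.png

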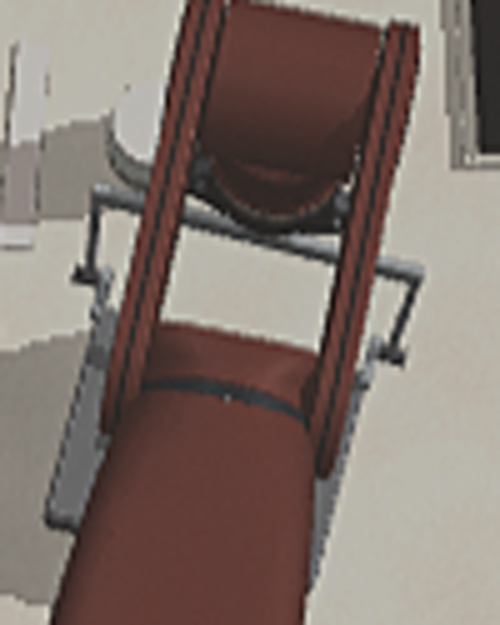

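The bar is following at about 2.5 N. I push on past upright.

>>> arm_command --pt "-0.12 0 0 0 1" --pt "-0.24 0 0 0 1" --pt "-0.36 0 0 0 1" --pt "-0.48 0 0 0 1" --pt "-0.6 0 0 0 1" --pt "-0.72 0 0 0 1" --pt "-0.84 0 0 0 1" --pt "-0.96 0 0 0 1"

```text
t: 32.98
position: [0.578, -0.032, 0.1894]
orientation: [-3.118, 0.385, 0.002]
contact_force: [1.6, -0.5, -1.7]
gripper_width: -0.0002
```

```bash
python3 -c "
from h import *
plan((.7332,-.0718,.185),-14.2)
p=monitor.get_obs()['position'][:2]-np.array([.5365,-.022]); y=np.radians(-14.2); print('bx,by',p@[np.cos(y),np.sin(y)],p@[-np.sin(y),np.cos(y)])
s=Cam('scene'); s.save('pics/s15.png',(220,110,440,320),3)"
```

```text
t 32.98 pos [ 0.578  -0.032   0.1894] az -14.09 F [ 1.6 -0.5 -1.7] w -0.0002 tilt z [-0.001  0.    -1.   ]  -> shares [1.602 0.008 0.042] turn 0.001
bx,by 0.042698836597718025 0.0004999349325669027
```

View pics/s15.png

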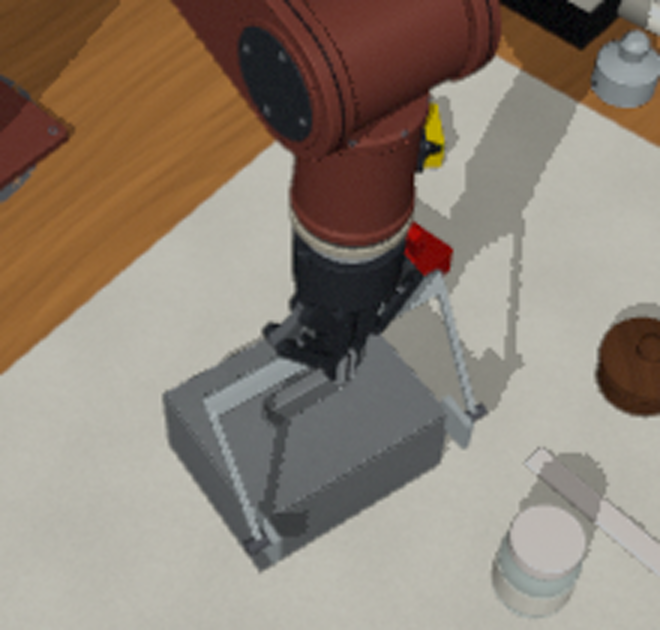

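>>> arm_command --pt "-0.1 0 0 0 1" --pt "-0.2 0 0 0 1" --pt "-0.31 0 0 0 1" --pt "-0.36 0 0.06 0 1" --pt "-0.42 0 0.13 0 1" --pt "-0.48 0 0.2 0 1" --pt "-0.55 0 0.29 0 1" --pt "-0.55 0 0.29 0 1"

```text
t: 33.7
position: [0.5231, -0.0182, 0.1583]
orientation: [-3.118, 0.385, 0.008]
contact_force: [-0.4, -0.1, -0.7]
gripper_width: -0.0001
```

```bash
python3 -c "
from h import *
plan((.4997,-.0127,.1),-14.2)
p=monitor.get_obs()['position'][:2]-np.array([.5365,-.022]); y=np.radians(-14.2); print('bx,by',p@[np.cos(y),np.sin(y)],p@[-np.sin(y),np.cos(y)])
s=Cam('scene'); s.save('pics/s16.png',(220,110,440,320),3)"
```

```text
t 33.7 pos [ 0.5231 -0.0182  0.1583] az -14.08 F [-0.4 -0.1 -0.7] w -0.0001 tilt z [-0.005  0.001 -1.   ]  -> shares [-0.237  0.003  0.584] turn 0.001
bx,by -0.013928890357471897 0.0003917549503910096
```

View pics/s16.png

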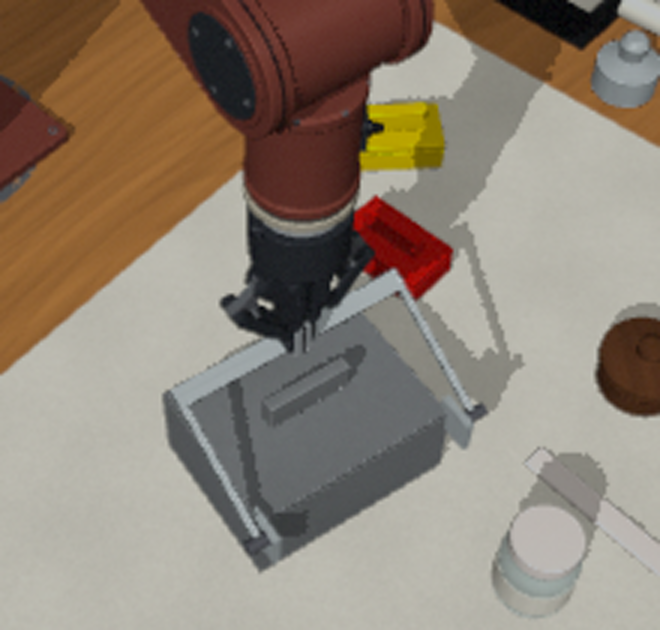

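```bash
python3 - <<'E'
from h import *
s=Cam('scene'); y=np.radians(-14.2); ex=np.array([np.cos(y),np.sin(y)]); ey=np.array([-ex[1],ex[0]])
def W(bx,by,z): return np.r_[np.array([.538,-.022])+bx*ex+by*ey,z]
for th in (.3,.4,.5,.6,.7,.8):
    q=[]
    for by in(-.108,.108):
        for r in (.119,.137):
            q.append(W(.09-r*np.cos(th)+.004*np.sin(th),by,.096+r*np.sin(th)+.004*np.cos(th)))
    print(th,np.round((s.proj(q)-[220,110]+.5)*3-.5,0).tolist())
o=monitor.get_obs()['position']; print((s.proj(o)-[220,110]+.5)*3-.5,o)
E
```

```text
0.3 [[175.0, 414.0], [164.0, 395.0], [397.0, 293.0], [385.0, 276.0]]
0.4 [[177.0, 411.0], [166.0, 391.0], [401.0, 289.0], [390.0, 271.0]]
0.5 [[180.0, 409.0], [169.0, 388.0], [406.0, 286.0], [395.0, 267.0]]
0.6 [[184.0, 408.0], [173.0, 387.0], [412.0, 284.0], [402.0, 264.0]]
0.7 [[188.0, 409.0], [178.0, 388.0], [418.0, 283.0], [409.0, 263.0]]
0.8 [[194.0, 411.0], [184.0, 390.0], [426.0, 284.0], [418.0, 263.0]]
[[296.26992954 341.78794796]] [ 0.52491521 -0.01862378  0.16025104]
```

The bar is at about 0.47 rad with the finger tips on its upper face. I follow the arc down.

>>> arm_command --pt "-0.06 0 0.08 0 1" --pt "-0.11 0 0.16 0 1" --pt "-0.15 0 0.24 0 1" --pt "-0.19 0 0.33 0 1" --pt "-0.22 0 0.42 0 1" --pt "-0.24 0 0.5 0 1" --pt "-0.26 0 0.57 0 1" --pt "-0.26 0 0.6 0 1"

```text
t: 34.47
position: [0.4991, -0.0122, 0.0998]
orientation: [-3.118, 0.385, 0.004]
contact_force: [-5.8, 0.6, 17.6]
gripper_width: -0.0002
```

>>> arm_command --pt "0 0 0.01 0 1" --pt "0 0 0.02 0 1" --pt "0 0 0.02 0 1" --pt "0 0 0.02 0 1" --pt "0 0 0.02 0 1" --pt "0 0 0.02 0 1" --pt "0 0 0.02 0 1" --pt "0 0 0.02 0 1"

```text
t: 35.13
position: [0.4998, -0.0123, 0.0999]
orientation: [-3.118, 0.385, 0.003]
contact_force: [-6.4, 0.4, 8.9]
gripper_width: 0.0001
```

```bash
python3 -c "
from h import *
plan((.4997,-.0127,.1),-14.2)
s=Cam('scene'); s.save('pics/s17.png',(220,110,440,320),3)"
```

```text
t 35.13 pos [ 0.4998 -0.0123  0.0999] az -14.08 F [-6.4  0.4  8.9] w 0.0001 tilt z [-0.002  0.    -1.   ]  -> shares [ 0.     0.004 -0.001] turn 0.001
```

View pics/s17.png

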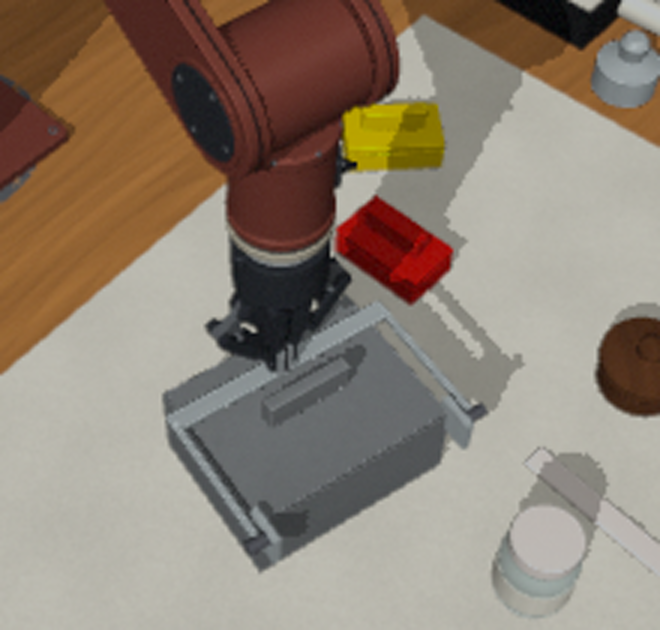

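The bar rests on its stop: the tip is at z = 0.100 with 9–18 N pressing back. I lift away and check.

>>> arm_command --pt "0 0 -0.05 0 1" --pt "0 0 -0.15 0 1" --pt "0 0 -0.3 0 1" --pt "0 0 -0.45 0 1" --pt "0 0 -0.6 0 1" --pt "0 0 -0.75 0 1" --pt "0 0 -0.9 0 1" --pt "0 0 -1 0 1"

```text
t: 35.85
position: [0.5014, -0.0126, 0.2017]
orientation: [3.118, -0.385, 0.004]
contact_force: [-0.8, -0.9, 1.0]
gripper_width: -0.0001
```

>>> arm_command --pt "-0.12 0 -0.1 0 1" --pt "-0.25 0 -0.2 0 1" --pt "-0.37 0 -0.3 0 1" --pt "-0.5 0 -0.4 0 1" --pt "-0.62 0 -0.5 0 1" --pt "-0.75 0 -0.6 0 1" --pt "-0.87 0 -0.7 0 1" --pt "-1 0 -0.8 0 1"

```text
t: 36.52
position: [0.4029, 0.012, 0.2801]
orientation: [3.118, -0.385, 0.001]
contact_force: [-0.3, 0.3, -1.1]
gripper_width: -0.0
```

```bash
python3 - <<'E'
from h import *
plan((.4997,-.0127,.1),-14.2)
s=Cam('scene'); t=Cam('top'); s.save('pics/s18f.png'); t.save('pics/t18f.png')
y=np.radians(-14.2); ex=np.array([np.cos(y),np.sin(y)]); ey=np.array([-ex[1],ex[0]])
def W(bx,by,z): return np.r_[np.array([.538,-.022])+bx*ex+by*ey,z]
P=[([W(.09-r*np.cos(th)+.004*np.sin(th),by,.096+r*np.sin(th)+.004*np.cos(th)) for by,r in((-.108,.119),(-.108,.137),(.108,.137),(.108,.119))],c) for th,c in((0,(0,255,0)),(.06,(0,0,255)))]
s.save('pics/s18.png',(240,170,420,310),4); overlay(s,P,'pics/s18o.png',(240,170,420,310),4)
E
```

```text
t 36.52 pos [0.4029 0.012  0.2801] az -14.09 F [-0.3  0.3 -1.1] w -0.0 tilt z [ 0.001 -0.    -1.   ]  -> shares [0.998 0.004 1.802] turn 0.001
```

View pics/s18.png

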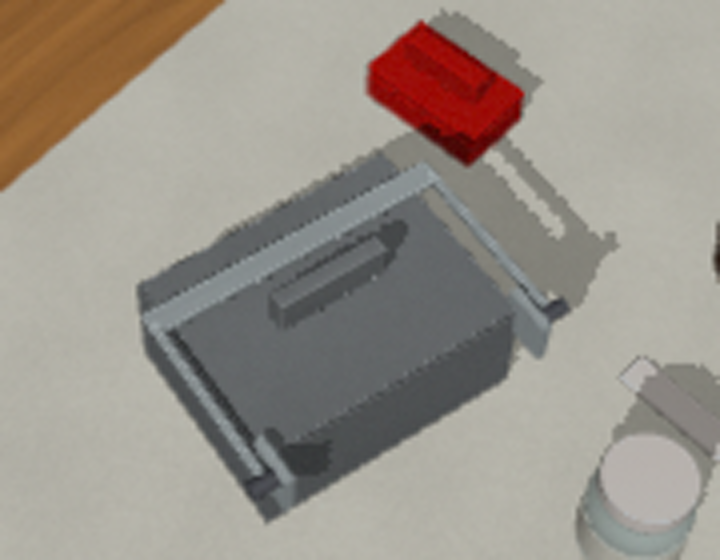

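View pics/s18o.png

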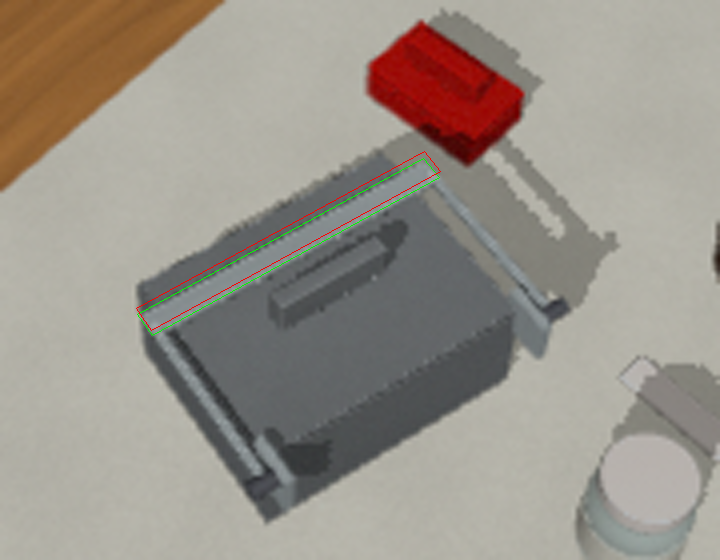

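View pics/t18f.png

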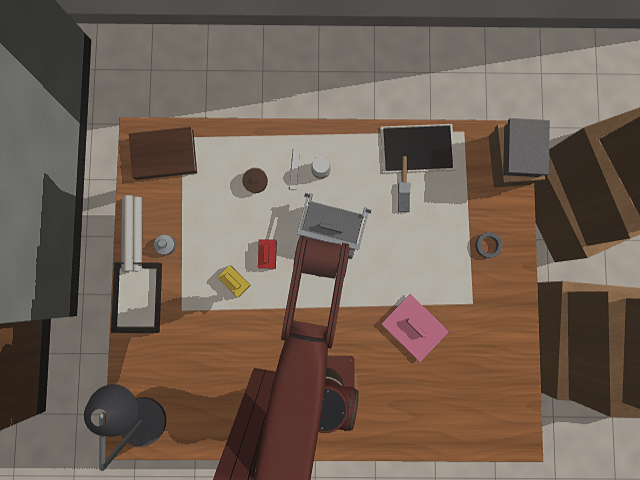

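The bar lies on the 0 rad outline, from (277,248) to (347,212) in the scene view. The lid is flush and square, and no bystander has moved in the top view. The arm is clear, so I hand in.

```bash
python3 -c "
from workcell import workorder
print(workorder.close_job())"
```

```text
the job is handed in; nothing more can be done
None
```

The job is done and handed in at about 37 s of the 72 s allowed; it reported no verdict.

- **Case:** I lifted the brown case by its ridge, kept it level, and let it go on the box floor after feeling contact. A picture taken before the lid went on showed it upright.
- **Lid:** I set the grey lid square on the liner and pressed it. It went down about 7.5 mm at roughly 8 N, then stopped hard at 24 N. The seated-height outline matched the plate with no gap.
- **Bail:** I swung it over with the shut fingers until it met its stop, with 9–18 N pressing back. The bar matched the 0 rad outline to within about 2 mm.
- **Everything else:** by eye, the top view showed no bystander moved, and the arm was clear with no contact force.

**Disagreement:** the two cameras differed by about 2–4 mm in x, within about twice the stated 2 mm calibration. I allowed for it when placing the lid. No check failed.

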